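# Switch on the stage lamp over the draught screen with the bent reach rod

## Task

Switch on the stage lamp under the clear hood: reach over the low front screen with the bent rod and pull the tall ball-ended toggle all the way towards the robot side. The rod lies flat, so first hang it in the two-notch rest, let go so that its leg swings down, and take it again by its handle; afterwards hang it back in the rest with the leg down and let go. Touch the switches only with the rod, leave the short paddle switch as it is, do not hit the hood or its screen hard, and leave the other things on the plate where they stand.

Things in the scene. Friction and masses are not known exactly. Their poses are not given: they have to be found in the camera images.
- rod_grip (a point): Centre of the bent rod's black handle, 24 mm square, 90 mm long, on the rod's axis. Own x: along the shank to the bend, 170 mm away; own y: along the leg, bend to ball (90 mm). Shank and leg are round steel, 10 mm thick; ball 24 mm. The rod starts lying flat, leg level, axis 12 mm above the plate. About 0.25 kg, centre of mass 109 mm along x and 30 mm along y.
- rod_neck (a point): Point on the axis of the rod's round shank, 109 mm from rod_grip along x (61 mm before the bend); it belongs midway between the rest's two notches. Axes as rod_grip.
- rod_ball (a point): Centre of the 24 mm steel ball at the end of the rod's leg: 170 mm along x and 90 mm along y from rod_grip. Axes as rod_grip.
- rest_seat (a point): Midway between the notches of the fixed rest, where the axis of a seated shank lies, 135 mm up; own x along it, either way round. Two 10 mm thick posts at x = -28 and +28 mm on a base 86 x 70 mm; V notches open upward, 39 mm wide at the top, 19 mm above this point. Laid in with its leg level and let go, the rod rolls and its leg swings down, still in about 3 s, up to 15 degrees off plumb.
- station: Fixed measuring station, plinth 270 x 190 x 15 mm. Origin on the plate; own +x away from the robot side, y along the screen. Clear screen upright at x = -100 mm, 8 mm thick, top 122 mm above the plate. The two toggles stand at x = -20 mm, y = +40 and -40 mm (which is where varies). Behind: a turntable with a brass part, radius 45 mm, centred at x = 112 mm, 63 mm high.
- hood: Clear fixed hood with the front screen, origin and axes as station. Flat roof: underside 275 mm above the plate, from x = -45 to +155 mm, y = -93 to +93 mm, on four 8 mm posts at x = -42 and 152, y = +-88 mm. The front is open between screen top and roof, and there is no roof over the first 50 mm behind the screen.
- lamp_tip (a point): Centre of the black 22 mm ball on the lamp's toggle, the tall one: 10 mm steel stem, 60 mm from pivot to this centre. Pivot 37 mm above the plate at station x = -20 mm, on a block 50 x 36 mm of that height. Off, it leans 29 degrees away from the robot side, ball centre 90 mm above the plate.
- lamp (a joint): Stage lamp toggle, rad: 0 = off (leaning to station +x), 1.0 = on, at its stop, leaning 29 degrees to station -x. About 1.5 N at the ball moves it; it stays where it is left.
- motor_tip (a point): Tip of the short flat black paddle switch (20 mm wide, 30 mm from its pivot) beside the tall toggle, on an equal block; to be left alone. It leans away from the robot side.
- motor (a joint): Short paddle switch, rad: same sense; starts near 0 and must stay as it is.
- vblock: Bystander: steel V block 60 x 50 x 40 mm, in front of the screen; origin under its centre.
- jack: Bystander: small dark screw jack, 44 mm wide, 46 mm high, in front of the screen; origin under its centre.
- ring_gauge: Bystander: steel ring gauge, 42 mm wide, 16 mm high, in the crook of the rod at the start; origin under its centre.
- gauge_block: Bystander: steel gauge block 35 x 20 x 30 mm beside the rod on the side away from the leg; origin under its centre.
- square: Bystander: upright steel cylinder square, 40 mm diameter, 110 mm high, close beside the rest; origin under its centre.
Things that resemble listed ones, but are neither listed nor needed, are in the scene too. Leave any pink or red look-alike of the part that bears rest_seat alone.

How it is judged:
On the way, in this order (a step that is already met when the one before it is completed fails the run):
1. the rod hangs in both notches of the rest with its leg down, released and at rest (x of rod_neck in the frame of rest_seat between -0.03 and 0.03 m and y of rod_neck in the frame of rest_seat between -0.008 and 0.008 m and z of rod_neck in the frame of rest_seat between -0.006 and 0.006 m and angle between the x axis of rod_neck and the x axis of rest_seat, either way round below 0.12 rad and angle between rod_grip's own y axis and vertical above 2.6 rad and linear speed of rod below 0.03 m/s and contact force between the fingers and rod below 0.1 N), for 0.2 s.
2. the tall toggle is pulled all the way over to on (value of joint lamp above 0.9 rad), for 0.1 s.
At the end, for the whole second after the job is handed in: Lamp toggle at its on stop (over 0.9 rad), paddle still off (under 0.25 rad), rod released and still in both notches, either way round: rod_neck within 30 mm along, 8 mm across, 6 mm in height of rest_seat, 0.12 rad of its x, leg within 30 degrees of straight down (all of step 1 and value of joint lamp above 0.9 rad and value of joint motor below 0.25 rad); the robot touches nothing.
It fails at once if the gripper or arm touches a switch (only the rod may) (contact force between any of the fingers, the arm and lamp above 0.5 N or contact force between any of the fingers, the arm and motor above 0.5 N).
It fails at once if the paddle switch is moved (beyond 0.3 rad) (value of joint motor above 0.3 rad).
It fails at once if the hood or its screen is struck with more than 15 N (contact force between hood and anything else above 15 N).
It fails at once if a bystander is shifted more than 20 mm or tipped (distance of any of vblock, jack, ring_gauge, gauge_block, square from where it was at the start of the episode above 0.02 m or angle between any of vblock, jack, ring_gauge, gauge_block, square's own z axis and vertical above 0.3 rad).
It also fails if it takes over 72 s, if anything falls off the work surface, if the arm or the gripper's body presses on something with over 40 N, if the wrist force passes 120 N, or if a joint passes its speed limit or range.

## Robot

A 6-joint arm with a two-finger parallel gripper is mounted at the origin on the work surface. World frame = base frame: x ahead of the robot, y to its left, z up, the work surface at z = 0. Lengths are in m, angles in rad, forces in N, time in s.
With the tool pointing down it reaches from about 0.4 to 0.825 m from the base axis. Payload 7 kg.
Tool frame: the origin (TCP) lies at the very end of the fingers, on their centre line; the grasp point (between the pads) lies 19 mm behind it; z points along the fingers, y is the direction in which the jaws open and shut (so a half turn about z gives the same grasp; the last joint's range is limited). The gripper opens to 88 mm and grips with 3 to 60 N. Pads are 19 mm wide; open, the fingers measure 130 mm over their backs; the gripper's body (78 mm by 193 mm) begins 47 mm behind the grasp point.
Start: joints at [-1.031, 0.359, 0.012, 0, -1.224, -0.288], TCP at [0.168, -0.654, 0.227] pointing down, gripper open.
Joint ranges: [-3.07, 3.07], [-1.43, 2.12], [-1.02, 1.25], [-3.03, 1.67], [-3.05, -0], [-3.03, 3.03]. Speed limits (rad/s): [2.39, 2.39, 3.01, 3.14, 3.14, 3.14].

## Interface

Orientations are given as [roll, pitch, yaw] about the fixed x, y, z axes, in that order (R = Rz(yaw) Ry(pitch) Rx(roll)).
In Python, from station import arm gives the robot as it stands.
- The arm moves only by the shell command python3 -m inch 'ROWS' [FORCE]. ROWS is text: rows parted by semicolons, each of 7 numbers parted by spaces: the closure, from 0 (fully open) to 1 (shut), then the shift along the tool's x, y, z each as a share of 300 mm, from -1 to 1, then the turn, a rotation vector about the tool's x, y, z each as a share of 60 degrees, from -1 to 1. In form: grip tx ty tz rx ry rz; .... A call has 1 to 12 rows; each row is the pose to reach, as a shift and turn from the pose commanded when the call began, along the tool's axes at that moment; what a row does not reach only later rows make up. A row lasts 1/10 s, in which the tool goes at most 50 mm and 8.59 degrees, less where a joint would pass 70% of its speed; a pose out of reach is approached as far as the arm can. A call with a number of a shift or a turn outside -1 to 1 is refused whole. A call with a gripper value outside its range is refused whole. The fingers move at their own pace and stop on an object; FORCE is the grip in N (left out, the last holds). Time passes only in rows, so rows that repeat a pose let the fingers close. It gives the time, the measured TCP pose, the force and the opening at its end, in the units of the state.
- arm.get_state(): the state, without advancing time (a new reading comes with each control period).
- arm.grab_frame(name): name is "scene" or "top" or "wrist"; returns a dict with "img" (420x560x3 uint8, red, green, blue), "range_z" (420x560 float32, m along the optical axis (not along the pixel's ray), 0 where there is no reading), "fx", "fy", "cx", "cy" (pixels), "extrinsics" (4x4, takes a point from world to camera coordinates); the wrist camera has in their place "tool_from_camera" (4x4, takes a point from camera to tool coordinates, whose origin is the TCP and whose axes are the flange's). Camera axes: x right, y up, looking along -z (the intrinsics and any distortion apply to the point x, -y, -z); pixel columns grow to the right and rows downward; lengths in m; the calibration is good to about 2 mm. A picture is of the moment at which its call begins: read the wrist's pose just before it.
- arm.job_done(): hands the job in, once; it reports no verdict.
The state is a dict: "t": time; "q": joint angles; "qd": joint speeds; "joint_efforts": joint torques, N m; "eef_pos": TCP position; "ee_rot": TCP orientation; "force": force on the tool from outside, world axes, zero at the start; "moment": the same for the moment, N m; "width": finger opening in m.
Only numpy, scipy, OpenCV 4.12 (cv2) and the standard library are available. Lean on these libraries where they do the work, as an engineer would, in place of code of your own. Each camera call takes 0.05 s, during which the arm holds its last target.

## Working session

There is one attempt and no reset: what is moved stays moved. The work goes in short steps, Python scripts to look and compute and a shell command to move; the robot and the scene stay as the last step left them, time stands still between calls to the robot, and variables do not carry over. Pictures are saved under pics/ and viewed, and the job is handed in when it is done.

```bash
ls -la; mkdir -p pics; cat > h.py <<'E'
import numpy as np, cv2
from station import arm
from scipy.spatial.transform import Rotation as R
def grab(n,save):
    s=arm.get_state(); f=arm.grab_frame(n); np.savez('pics/'+save+'.npz',**{k:v for k,v in f.items()},pos=s['eef_pos'],rot=np.array(s['ee_rot']))
    cv2.imwrite('pics/'+save+'.png',cv2.cvtColor(f['img'],cv2.COLOR_RGB2BGR)); return f
def cloud(save):
    f=np.load('pics/'+save+'.npz'); z=f['range_z']; v,u=np.mgrid[:z.shape[0],:z.shape[1]]
    x=(u-f['cx'])/f['fx']*z; y=(v-f['cy'])/f['fy']*z
    P=np.stack([x,-y,-z,np.ones_like(z)],-1)
    if 'extrinsics' in f: T=np.linalg.inv(f['extrinsics'])
    else:
        W=np.eye(4); W[:3,3]=f['pos']; W[:3,:3]=R.from_euler('xyz',f['rot']).as_matrix() ; T=W@f['tool_from_camera']
    Q=P@T.T; Q[z==0]=np.nan; return Q[...,:3], f
E
python3 - <<'E'
from h import *
s=arm.get_state(); print(s)
for n in('scene','top','wrist'):
    f=grab(n,n+'0'); print(n,[ (k,f[k]) for k in f if k not in('img','range_z')])
E
```

```text
total 12
drwxr-xr-x  3 agent agent 4096 Dec  5 22:49 .
drwxr-xr-x 23 root  root  4096 Dec  5 22:49 ..
drwxr-xr-x  2 agent agent 4096 Dec  5 22:49 pics
{'t': 0.0, 'q': array([-1.03092945e+00,  3.59397572e-01,  1.10511465e-02, -3.46187844e-04,
       -1.22410426e+00, -2.88101920e-01]), 'qd': array([ 0.00098176, -0.00012702, -0.00163901,  0.00157293,  0.00063582,
       -0.00075061]), 'joint_efforts': array([ 5.15685842e-04, -5.82707334e+01,  2.93053633e+01,  6.99657887e+00,
        6.85199499e-03, -1.77102997e-04]), 'eef_pos': array([ 0.16799996, -0.65324743,  0.22561314]), 'ee_rot': array([ 3.13991400e+00, -1.58079990e-04, -2.88994546e+00]), 'force': array([-0.14347163,  0.72305983, -0.03989731]), 'moment': array([ 0.0293521 ,  0.00835333, -0.0152678 ]), 'width': 0.08741875039925287}
scene [('fx', 416.27709239718155), ('fy', 416.27709239718155), ('cx', 274.6898311884323), ('cy', 201.55307109049932), ('extrinsics', array([[-0.91489737,  0.40366452, -0.00421446,  0.42348487],
       [-0.36913468, -0.83231902,  0.41350289,  0.13216655],
       [ 0.16340867,  0.37986841,  0.91049305, -1.2
[... 230 characters left out ...]
936979,  0.02418972,  0.00505321],
       [ 0.99817509,  0.02725158,  0.05388726, -0.45996411],
       [-0.05451251,  0.02274567,  0.99825399, -0.91961019],
       [ 0.        ,  0.        ,  0.        ,  1.        ]]))]
wrist [('fx', 348.4124824843343), ('fy', 348.4124824843343), ('cx', 278.5561063624387), ('cy', 210.55356041464927), ('tool_from_camera', array([[-7.30718559e-04,  9.67045921e-01,  2.54600968e-01,
         6.87323383e-02],
       [ 9.99999732e-01,  6.96661439e-04,  2.23937724e-04,
         4.74630041e-04],
       [ 3.91873857e-05,  2.54601063e-01, -9.67046171e-01,
        -1.58626302e-01],
       [ 0.00000000e+00,  0.00000000e+00,  0.00000000e+00,
         1.00000000e+00]]))]
```

View pics/scene0.png

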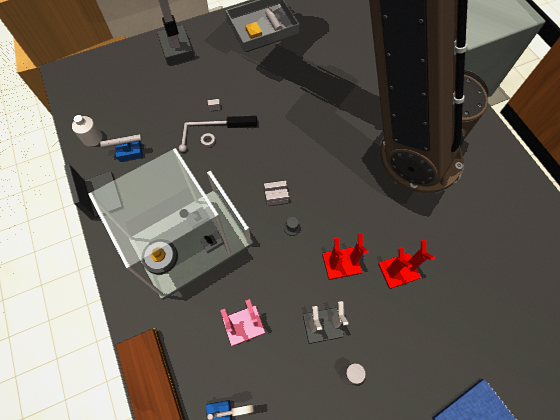

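View pics/top0.png

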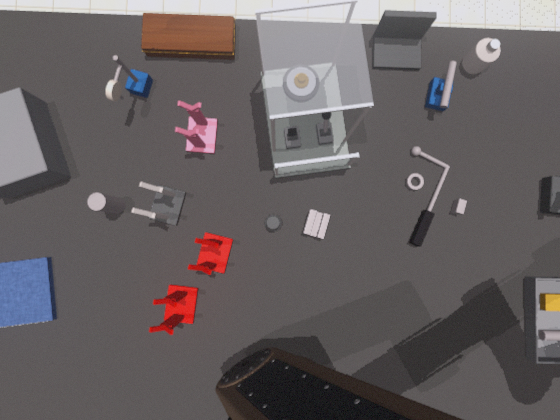

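View pics/wrist0.png

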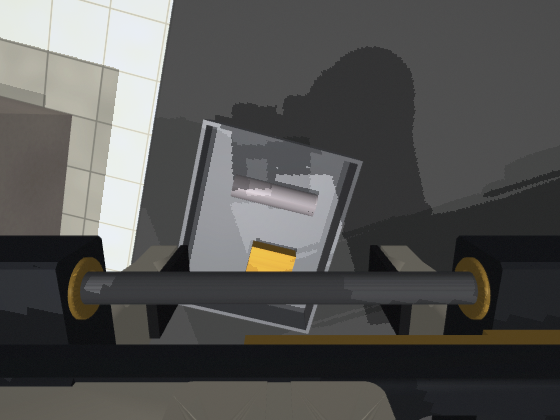

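The scene view shows the grey rest at (325,320) and the rod from (255,122) to the bend at (185,124) and ball at (183,149). The hood and station are around (170,225). In the top view the rest is at (165,205), the rod handle at (422,228), the bend at (448,167) and the ball at (416,151). There are four rest-like parts (top view): two red at (213,253) and (180,304), one pink at (200,133) and one grey at (165,205). Only the grey one fits, since the red and pink ones are look-alikes, and the square stands close beside it at (97,202).

```bash
python3 - <<'E'
from h import *
Q,f=cloud('top0')
im=cv2.imread('pics/top0.png')
a=cv2.resize(im[160:250,70:220],None,fx=4,fy=4,interpolation=cv2.INTER_CUBIC)
b=cv2.resize(im[130:260,380:480],None,fx=4,fy=4,interpolation=cv2.INTER_CUBIC)[:360]
c=cv2.resize(im[0:190,240:390],None,fx=3.15,fy=3.15,interpolation=cv2.INTER_CUBIC)
cv2.imwrite('pics/c1.png',a); cv2.imwrite('pics/c2.png',cv2.resize(im[130:260,380:480],None,fx=4,fy=4,interpolation=cv2.INTER_CUBIC)); cv2.imwrite('pics/c3.png',c)
def p(u,v): print((u,v),np.round(Q[v,u],4))
for u,v in [(422,228),(415,243),(430,212),(448,167),(416,151),(432,159),(438,190),(415,182),(461,206),(165,205),(97,202),(144,213),(152,187),(273,223),(317,224),(303,83),(292,132),(326,116),(326,132)]: p(u,v)
# clouds by height
for n in('top0','scene0'):
    Q,f=cloud(n); 
    print(n)
    # rod region
    X=Q.reshape(-1,3)
    print('plate med z',np.nanmedian(X[(abs(X[:,2])<.02)][:,2]))
E
```

```text
(422, 228) [ 0.4317 -0.3117  0.0289]
(415, 243) [ 0.395  -0.2955  0.0275]
(430, 212) [ 0.4713 -0.3327  0.0248]
(448, 167) [ 0.5861 -0.3836  0.0096]
(416, 151) [ 0.6215 -0.2988  0.0206]
(432, 159) [ 0.6043 -0.3418  0.013 ]
(438, 190) [ 0.5268 -0.3558  0.0164]
(415, 182) [ 0.5472 -0.3038  0.0015]
(461, 206) [ 0.4876 -0.4066  0.03  ]
(165, 205) [0.4715 0.3129 0.011 ]
(97, 202) [0.4675 0.4315 0.1075]
(144, 213) [0.4452 0.3207 0.1317]
(152, 187) [0.5011 0.3069 0.1302]
(273, 223) [0.4337 0.0486 0.0462]
(317, 224) [ 0.4348 -0.0578  0.021 ]
(303, 83) [ 6.769e-01 -3.000e-04  2.814e-01]
(292, 132) [0.6493 0.0097 0.0562]
(326, 116) [ 0.677  -0.0648  0.0984]
(326, 132) [ 0.6557 -0.0724  0.0426]
top0
plate med z -0.0008075354702032911
scene0
plate med z 0.00026492067046901546
```

```bash
python3 - <<'E'
from h import *
for n in('top0','scene0'):
    Q,f=cloud(n); X=Q.reshape(-1,3); C=f['img'].reshape(-1,3).astype(int)
    idx=np.arange(len(X)); W=Q.shape[1]
    # rest posts: region around
    print(n)
    import warnings; warnings.filterwarnings('ignore')
    Z=Q[...,2]
    # label connected high things
    m=((Z>0.006)&(Z<0.35)&(Q[...,0]>0.1)).astype(np.uint8)
    k,l,st,ce=cv2.connectedComponentsWithStats(m,connectivity=4)
    for i in range(1,k):
        if st[i,4]>25:
            P=Q[l==i]; print(st[i],'ctr',np.round(ce[i]),'min',np.round(np.nanmin(P,0),3),'max',np.round(np.nanmax(P,0),3))
E
```

```text
top0
[  255     0   119   178 16291] ctr [312.  83.] min [ 0.547 -0.137  0.006] max [0.835 0.089 0.286]
[ 373   10   64   60 2882] ctr [401.  39.] min [ 0.832 -0.312  0.006] max [ 0.924 -0.191  0.115]
[ 141   13   95   46 3960] ctr [188.  36.] min [0.841 0.157 0.006] max [0.935 0.38  0.05 ]
[463  38  38  36 894] ctr [482.  55.] min [ 0.828 -0.482  0.006] max [ 0.888 -0.421  0.103]
[106  56  47  46 993] ctr [128.  83.] min [0.687 0.358 0.006] max [0.796 0.413 0.16 ]
[426  61  31  50 840] ctr [441.  90.] min [ 0.718 -0.385  0.006] max [ 0.829 -0.326  0.077]
[   0   88   70  111 5589] ctr [ 27. 145.] min [0.478 0.547 0.006] max [0.72  0.695 0.104]
[ 175  101   43   53 1299] ctr [199. 130.] min [0.603 0.194 0.006] max [0.692 0.268 0.156]
[409 147  41 100 861] ctr [427. 203.] min [ 0.387 -0.388  0.006] max [ 0.633 -0.287  0.032]
[406 174  18  17 171] ctr [415. 182.] min [ 0.526 -0.32   0.006] max [ 0.565 -0.278  0.02 ]
[540 176  20  39 676] ctr [551. 195.] min [ 0.476 -0.661  0.006] max [ 0.567 -0.617  0.044]
[ 132  182   54   44 1197] ctr [164. 204.] min [0.423 0.266 0.006] max [0.52  0.
[... 2064 characters left out ...]
 47 1147] ctr [344. 259.] min [0.314 0.15  0.006] max [0.409 0.234 0.158]
[ 378  239   57   49 1233] ctr [404. 266.] min [0.19  0.23  0.006] max [0.281 0.307 0.156]
[ 220  299   45   47 1139] ctr [243. 324.] min [0.605 0.197 0.007] max [0.693 0.271 0.156]
[ 303  301   45   42 1232] ctr [324. 323.] min [0.425 0.268 0.006] max [0.523 0.354 0.156]
[ 116  328   69   92 3980] ctr [148. 378.] min [0.843 0.158 0.006] max [0.936 0.368 0.051]
[340 363  25  22 428] ctr [352. 374.] min [0.451 0.414 0.006] max [0.49  0.454 0.115]
[ 432  379   84   41 1859] ctr [476. 405.] min [0.178 0.565 0.006] max [0.341 0.662 0.026]
[206 400  48  20 620] ctr [226. 410.] min [0.689 0.362 0.007] max [0.794 0.413 0.161]
```

View pics/c1.png

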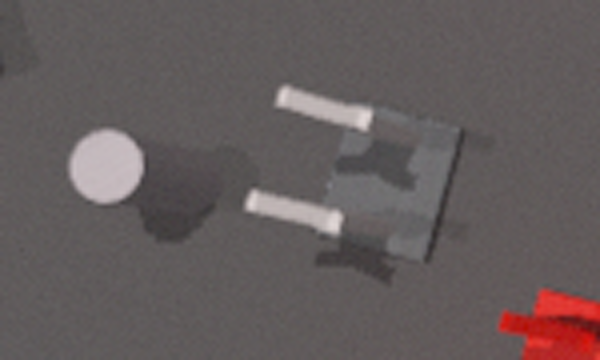

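View pics/c2.png

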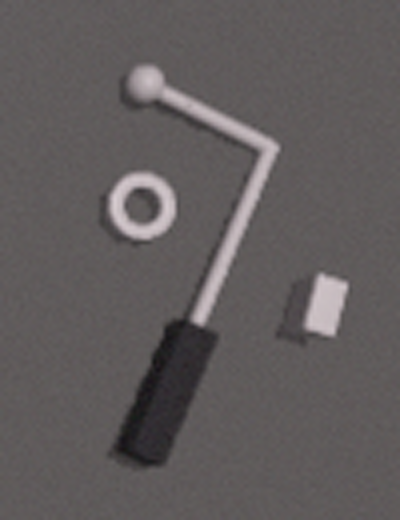

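View pics/c3.png

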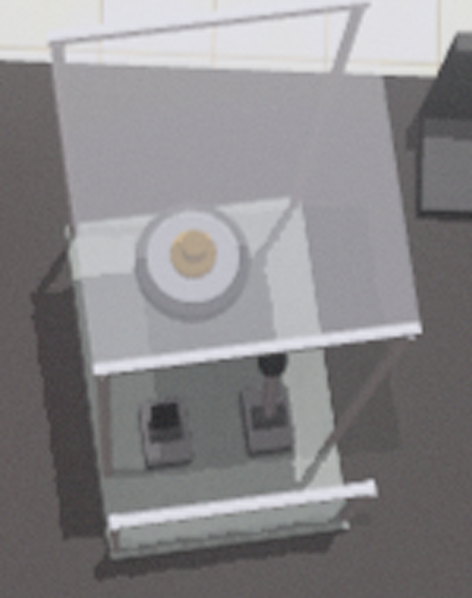

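The grey rest is confirmed in the enlarged crop: posts at crop (325,108) and (295,212), with the square at crop (105,165). The tall toggle is the right-hand one in the top view, with its ball at about (326,116). The paddle is on the left at (292,132). Next I'll fit the poses from both cameras.

```bash
python3 - <<'E'
from h import *
import warnings; warnings.filterwarnings('ignore')
for n in('top0','scene0'):
    Q,f=cloud(n); X=Q.reshape(-1,3); C=f['img'].reshape(-1,3).astype(int).max(1)
    def box(x0,x1,y0,y1,z0,z1): return (X[:,0]>x0)&(X[:,0]<x1)&(X[:,1]>y0)&(X[:,1]<y1)&(X[:,2]>z0)&(X[:,2]<z1)
    print('==',n)
    m=box(.41,.53,.255,.365,.006,.2); print('rest all',cv2.minAreaRect(X[m][:,:2].astype(np.float32)*1000))
    m=box(.41,.53,.255,.365,.09,.2); P=X[m]; k=P[:,0]>.473
    for q in(P[k],P[~k]): print(' post',cv2.minAreaRect(q[:,:2].astype(np.float32)*1000),'zmax',np.percentile(q[:,2],98))
    # rod
    m=box(.38,.64,-.39,-.28,.006,.04)&~box(.52,.568,-.325,-.27,0,.1); P=X[m]; c=C[m]
    d=P[c<80]; s=P[c>=100]
    print(' handle rect',cv2.minAreaRect(d[:,:2].astype(np.float32)*1000),len(d),'z',np.percentile(d[:,2],[10,50,90]))
    from scipy.optimize import least_squares
    def dist(p,a,b):
        t=np.clip(((p-a)@(b-a))/((b-a)@(b-a)),0,1)[:,None]; return np.linalg.norm(p-a-t*(b-a),axis=1)
    pp=P[:,:2]
    def res(v):
        g=v[:2]; u=np.array([np.cos(v[2]),np.sin(v[2])]); w=np.array([-u[1],u[0]])
        e=g+.17*u; 
        D=np.stack([np.maximum(dist(pp,g-.045*u,g+.045*u)-.011,0),dist(pp,g+.045*u,e),dist(pp,e,e+.09*w), np.maximum(dist(pp,e+.09*w,e+.09*w+1e-6)-.011,0)])
        return D.min(0)
    r=least_squares(res,[.432,-.312,-.44],loss='soft_l1',f_scale=.003); g=r.x[:2];u=np.array([np.cos(r.x[2]),np.sin(r.x[2])])
    print(' rod grip',r.x,'neck',g+.109*u,'ball',g+.17*u+.09*np.array([-u[1],u[0]]),np.degrees(r.x[2]),'rms',np.sqrt(np.mean(r.fun**2)))
    # station
    m=box(.53,.66,-.15,.11,.112,.13); q=X[m]; print(' screen top',cv2.minAreaRect(q[:,:2].astype(np.float32)*1000),len(q))
    m=box(.5,.95,-.2,.15,.265,.3); q=X[m]; print(' roof',cv2.minAreaRect(q[:,:2].astype(np.float32)*1000),len(q))
    m=box(.53,.85,-.16,.12,.008,.022); q=X[m]; print(' plinth',cv2.minAreaRect(q[:,:2].astype(np.float32)*1000),len(q))
    m=box(.63,.72,-.1,-.03,.085,.11)&(C<70); q=X[m]; print(' lampball',q.mean(0),len(q),q[:,2].max())
E
```

```text
== top0
rest all ((471.6330871582031, 308.9344177246094), (70.83122253417969, 85.97184753417969), 76.04108428955078)
 post ((499.04620361328125, 302.7796325683594), (47.71639633178711, 10.037617683410645), 76.25831604003906) zmax 0.1543251978618089
 post ((444.72052001953125, 315.6336669921875), (48.04875183105469, 9.907904624938965), 76.6852798461914) zmax 0.15312602512145196
 handle rect ((501.259033203125, -319.66015625), (59.60726547241211, 228.26698303222656), 88.53138732910156) 471 z [0.01434198 0.02552367 0.02910474]
 rod grip [ 0.43112743 -0.31438105 -0.41302497] neck [ 0.53096171 -0.35813167] ball [ 0.62295663 -0.30018398] -23.664587853866145 rms 0.0017051439176619854
 screen top ((597.6343383789062, -39.91682434082031), (64.09232330322266, 185.9288787841797), 9.238917350769043) 361
 roof ((724.454345703125, -18.70812225341797), (202.88201904296875, 186.39413452148438), 9.376169204711914) 11476
 plinth ((693.0518188476562, -24.127685546875), (268.0068359375, 189.90647888183594), 9.378215789794922) 2969
 lampball [ 0.67855187 -0.06408691  0.09791599] 42 0.10208713389627899
==
[... 553 characters left out ...]
 -0.31146019 -0.41298406] neck [ 0.53223855 -0.35520672] ball [ 0.6242311  -0.29725526] -23.66224389400646 rms 0.003308149609467085
 screen top ((600.3901977539062, -38.560333251953125), (66.62107849121094, 187.66270446777344), 9.339984893798828) 269
 roof ((725.0282592773438, -17.7073974609375), (201.15216064453125, 188.9229736328125), 9.204278945922852) 8402
 plinth ((699.5509643554688, -13.455039978027344), (267.44775390625, 190.66505432128906), 12.934614181518555) 3439Traceback (most recent call last):
  File "<stdin>", line 29, in <module>
    return umr_maximum(a, axis, None, out, keepdims, initial, where)
ValueError: zero-size array to reduction operation maximum which has no identity
```

```bash
cat >> h.py <<'E'
def rel(pos,yaw_deg,pitch=0):
    """target TCP pos, tool down with x axis at yaw"""
    s=arm.get_state(); A=R.from_euler('xyz',s['ee_rot']); 
    T=R.from_euler('z',np.radians(yaw_deg))*R.from_euler('x',np.pi)*R.from_euler('y',np.radians(pitch))
    d=A.inv().apply(np.array(pos)-s['eef_pos']); rv=(A.inv()*T).as_rotvec()
    print('t',round(s['t'],2),'at',np.round(s['eef_pos'],4),np.round(np.degrees(s['ee_rot']),2),'-> shift share',np.round(d/.3,4),'mm',np.round(np.linalg.norm(d)*1e3),'turn share',np.round(rv/(np.pi/3),4))
def onrod(g,yaw,x,y=0):
    c,s_=np.cos(np.radians(yaw)),np.sin(np.radians(yaw)); return np.array([g[0]+c*x-s_*y,g[1]+s_*x+c*y])
E
python3 - <<'E'
from h import *
g=(.4318,-.313); p=onrod(g,-23.7,.025); print(p)
rel([*p,.12],156.3)
E
```

```text
[ 0.45469156 -0.32304869]
t 0.15 at [ 0.168  -0.6534  0.2259] [ 1.7993e+02 -1.0000e-02 -1.6558e+02] -> shift share [-1.1997  0.828   0.3538] mm 450.0 turn share [ 1.100e-03 -5.000e-04  6.354e-01]
```

```bash
python3 -m inch '0 -0.1 0.07 0 0 0 0.05; 0 -0.2 0.14 0.03 0 0 0.1; 0 -0.3 0.21 0.06 0 0 0.2; 0 -0.4 0.28 0.1 0 0 0.3; 0 -0.5 0.35 0.14 0 0 0.4; 0 -0.6 0.42 0.18 0 0 0.5; 0 -0.7 0.5 0.22 0 0 0.6; 0 -0.8 0.57 0.26 0 0 0.635; 0 -0.9 0.64 0.3 0 0 0.635; 0 -0.95 0.7 0.35 0 0 0.635; 0 -1 0.828 0.353 0 0 0.635; 0 -1 0.828 0.353 0 0 0.635'
python3 - <<'E'
from h import *
g=(.4318,-.313); p=onrod(g,-23.7,.025); rel([*p,.12],156.3)
E
```

```text
t: 1.35
eef_pos: [0.3966, -0.3349, 0.1199]
ee_rot: [3.141, -0.002, 2.731]
force: [0.8, -0.6, 0.5]
width: 0.0876
t 1.35 at [ 0.3966 -0.3349  0.1199] [ 1.7996e+02 -1.2000e-01  1.5648e+02] -> shift share [-0.1619  0.1137 -0.0007] mm 59.0 turn share [ 0.0006 -0.002   0.003 ]
```

```bash
python3 -m inch '0 -0.08 0.06 0 0 0 0; 0 -0.162 0.114 0 0 0 0.003; 0 -0.162 0.114 0 0 0 0.003; 0 -0.162 0.114 0 0 0 0.003'
python3 - <<'E'
from h import *
g=(.4318,-.313); p=onrod(g,-23.7,.025); grab('wrist','w1'); rel([*p,.12],156.3)
E
```

```text
t: 1.75
eef_pos: [0.4551, -0.3265, 0.1202]
ee_rot: [-3.142, -0.001, 2.726]
force: [-0.8, 0.6, 0.2]
width: 0.088
t 1.8 at [ 0.4545 -0.3266  0.1203] [ 1.8000e+02 -5.0000e-02  1.5614e+02] -> shift share [0.0042 0.0112 0.001 ] mm 4.0 turn share [ 0.     -0.0009 -0.0026]
```

View pics/w1.png

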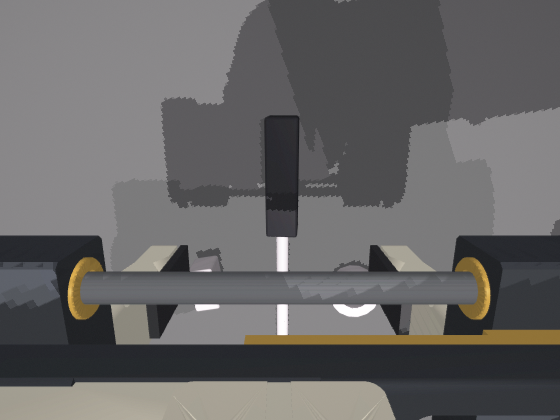

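The wrist view shows the handle, columns 265–299 and rows 116–237, centred between the jaws. The ring is at (355,295) and the gauge block at (205,285), both clear of the fingers.

```bash
python3 - <<'E'
from h import *
Q,f=cloud('w1'); 
for v,u in [(120,282),(176,282),(232,282),(176,268),(176,296),(225,268),(225,297),(255,282)]: print(v,u,np.round(Q[v,u],4))
m=(Q[...,2]>.018)&(Q[...,2]<.03); m[:110]=0;m[238:]=0;m[:,:255]=0;m[:,310:]=0
P=Q[m][:,:2].astype(np.float32)*1000; print(cv2.minAreaRect(P),len(P))
E
```

```text
120 282 [ 0.3937 -0.2967  0.0307]
176 282 [ 0.4297 -0.3125  0.0281]
232 282 [ 0.4695 -0.33    0.0258]
176 268 [ 0.4256 -0.3218  0.0279]
176 296 [ 0.4339 -0.3033  0.0272]
225 268 [ 0.4604 -0.3377  0.0245]
225 297 [ 0.472  -0.3181  0.0159]
255 282 [ 0.4902 -0.339   0.0165]
((433.14532470703125, -314.3592834472656), (24.647354125976562, 91.98600006103516), 66.28092193603516) 3473
```

```bash
python3 -m inch '0 0 0.009 0.1 0 0 0; 0 0 0.009 0.2 0 0 0; 0 0 0.009 0.3 0 0 0; 0 0 0.009 0.35 0 0 0; 0 0 0.009 0.375 0 0 0; 0 0 0.009 0.385 0 0 0; 0 0 0.009 0.385 0 0 0; 0 0 0.009 0.385 0 0 0; 1 0 0.009 0.385 0 0 0; 1 0 0.009 0.385 0 0 0; 1 0 0.009 0.385 0 0 0; 1 0 0.009 0.385 0 0 0' 60
python3 -m inch '1 0 0 0 0 0 0; 1 0 0 0 0 0 0; 1 0 0 0 0 0 0'

```

```text
t: 3.0
eef_pos: [0.4563, -0.3241, 0.0054]
ee_rot: [3.142, 0.0, 2.725]
force: [0.6, -0.6, -0.4]
width: 0.0612
t: 3.3
eef_pos: [0.4561, -0.3241, 0.0051]
ee_rot: [-3.142, -0.0, 2.725]
force: [0.1, -0.3, 0.6]
width: 0.0373
```

```bash
python3 -m inch '1 0 0 0 0 0 0; 1 0 0 0 0 0 0; 1 0 0 0 0 0 0; 1 0 0 0 0 0 0'
python3 -m inch '1 0 0 -0.02 0 0 0; 1 0 0 -0.05 0 0 0; 1 0 0 -0.1 0 0 0;1 0 0 -0.15 0 0 0;1 0 0 -0.15 0 0 0'
python3 - <<'E'
from h import *
grab('wrist','w2'); grab('scene','s2'); print(arm.get_state()['eef_pos'],arm.get_state()['force'],arm.get_state()['moment'])
E
```

```text
t: 3.7
eef_pos: [0.4561, -0.3241, 0.0051]
ee_rot: [3.142, 0.0, 2.725]
force: [-0.2, -0.4, -1.3]
width: 0.024
t: 4.2
eef_pos: [0.4573, -0.3246, 0.0525]
ee_rot: [3.141, 0.003, 2.726]
force: [-0.3, -0.6, -3.5]
width: 0.0238
[ 0.45600304 -0.32397609  0.05039816] [ 0.23865042 -0.08217867 -3.28479769] [-0.04912831  0.34861128 -0.00411108]
```

View pics/s2.png

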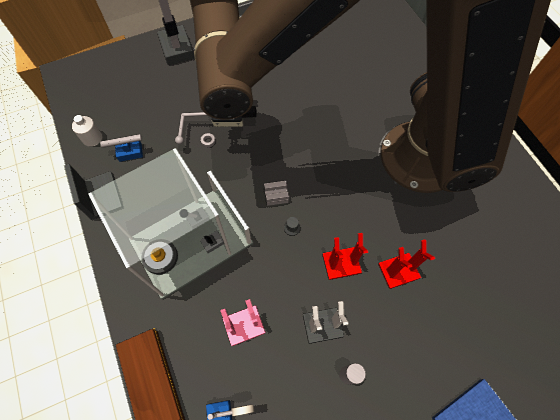

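The gripper holds the rod at a width of 24 mm, and its far part shows at (195,115). The ring is undisturbed. I'll check for droop.

```bash
cat >> h.py <<'E'
def rodpts(n,tcp,yaw,xs=(60,165),gx=.025):
    # print shank pts in rod frame given tcp is at rod x=gx
    Q,f=cloud(n); X=Q.reshape(-1,3); g=onrod(tcp[:2],yaw,-gx); a=np.radians(yaw)
    d=X[:,:2]-g; x=d@[np.cos(a),np.sin(a)]; y=d@[-np.sin(a),np.cos(a)]
    return x,y,X[:,2]
E
python3 - <<'E'
from h import *
s=arm.get_state()
for n in('s2',):
    x,y,z=rodpts(n,s['eef_pos'],np.degrees(s['ee_rot'][2])-180)
    for a in np.arange(.05,.18,.015):
        m=(abs(x-a)<.0075)&(abs(y)<.015)&(z>.025)&(z<.12)
        if m.sum(): print(round(a,3),m.sum(),'zmax',np.round(np.percentile(z[m],90),4),'y',np.round(np.median(y[m]),4))
    for a in np.arange(.01,.11,.015):
        m=(abs(x-.17)<.015)&(abs(y-a)<.0075)&(z>.025)&(z<.12)
        if m.sum(): print('leg',round(a,3),m.sum(),'z',np.round(np.percentile(z[m],90),4),'x',np.round(np.median(x[m]),4))
E
```

```text
0.095 3 zmax 0.0547 y 0.0025
0.11 19 zmax 0.0603 y 0.0024
0.125 18 zmax 0.0594 y 0.0025
0.14 15 zmax 0.0577 y 0.0025
0.155 17 zmax 0.0566 y 0.0024
0.17 19 zmax 0.0564 y 0.0026
leg 0.01 19 z 0.0564 x 0.1677
leg 0.025 14 z 0.0561 x 0.1686
leg 0.04 13 z 0.0563 x 0.1684
leg 0.055 17 z 0.0572 x 0.1693
leg 0.07 14 z 0.059 x 0.1694
leg 0.085 25 z 0.0661 x 0.1682
leg 0.1 32 z 0.0632 x 0.1678
```

```bash
python3 - <<'E'
from h import *
rel([.44,-.03,.225],159); 
E
```

```text
t 4.3 at [ 0.456  -0.324   0.0504] [1.7998e+02 3.0000e-02 1.5613e+02] -> shift share [ 0.445   0.8747 -0.582 ] mm 342.0 turn share [ 0.0003  0.0005 -0.0478]
```

```bash
python3 -m inch '1 0 0 -0.1 0 0 0; 1 0 0 -0.22 0 0 0; 1 0.04 0.06 -0.34 0 0 0; 1 0.09 0.16 -0.44 0 0 0; 1 0.14 0.27 -0.52 0 0 -0.02; 1 0.2 0.38 -0.57 0 0 -0.02; 1 0.255 0.49 -0.582 0 0 -0.03; 1 0.31 0.6 -0.582 0 0 -0.04; 1 0.36 0.7 -0.582 0 0 -0.048; 1 0.41 0.8 -0.582 0 0 -0.048; 1 0.445 0.874 -0.582 0 0 -0.048'
python3 - <<'E'
from h import *
rel([.391,.250,.22],166.2); print(arm.get_state()['q'])
E
```

```text
t: 5.4
eef_pos: [0.439, -0.0287, 0.2239]
ee_rot: [-3.141, -0.001, 2.776]
force: [0.6, -0.3, -2.0]
width: 0.0236
t 5.4 at [ 0.439  -0.0287  0.2239] [-1.7998e+02 -8.0000e-02  1.5906e+02] -> shift share [0.4815 0.8103 0.0135] mm 283.0 turn share [-0.0002 -0.0014 -0.119 ]
[ 3.85141897e-01 -3.75764773e-02 -4.78590277e-01 -8.42839454e-04
 -1.13099154e+00 -2.32104506e+00]
```

```bash
python3 -m inch '1 0.05 0.08 0 0 0 0; 1 0.1 0.17 0 0 0 -0.02; 1 0.16 0.27 0 0 0 -0.04; 1 0.22 0.37 0 0 0 -0.06; 1 0.28 0.47 0 0 0 -0.08; 1 0.34 0.57 0 0 0 -0.1; 1 0.4 0.67 0 0 0 -0.119; 1 0.45 0.75 0 0 0 -0.119; 1 0.482 0.81 0 0 0 -0.119;1 0.482 0.81 0 0 0 -0.119;1 0.482 0.81 0 0 0 -0.119'
python3 - <<'E'
from h import *
rel([.391,.330,.22],166.2); print(arm.get_state()['q'])
E
```

```text
t: 6.5
eef_pos: [0.3913, 0.2481, 0.2237]
ee_rot: [-3.14, -0.001, 2.901]
force: [0.1, 0.9, -2.7]
width: 0.0234
t 6.5 at [0.3913 0.2481 0.2237] [-1.7989e+02 -7.0000e-02  1.6621e+02] -> shift share [0.0661 0.2649 0.0119] mm 82.0 turn share [-0.0018 -0.0012  0.0002]
[ 9.91313621e-01  6.34273811e-03 -4.36227569e-01 -5.99484877e-04
 -1.13041631e+00 -2.80254202e+00]
```

```bash
python3 -m inch '1 0.02 0.08 0 0 0 0; 1 0.04 0.17 0 0 0 0; 1 0.066 0.265 0.01 0 0 0; 1 0.066 0.265 0.01 0 0 0; 1 0.066 0.265 0.01 0 0 0; 1 0.066 0.265 0.01 0 0 0'
python3 - <<'E'
from h import *
rel([.391,.330,.22],166.2); print(arm.get_state()['q'][5])
grab('scene','s3'); grab('top','t3')
s=arm.get_state()
for n in('s3','t3'):
    x,y,z=rodpts(n,s['eef_pos'],np.degrees(s['ee_rot'][2])-180)
    for a in np.arange(.05,.18,.02):
        m=(abs(x-a)<.0075)&(abs(y)<.015)&(z>.18)&(z<.26)
        if m.sum(): print(round(a,3),m.sum(),'z',np.round(np.percentile(z[m],90),4),'y',np.round(np.median(y[m]),4))
    for a in np.arange(.01,.11,.02):
        m=(abs(x-.17)<.015)&(abs(y-a)<.0075)&(z>.18)&(z<.26)
        if m.sum(): print('leg',round(a,3),m.sum(),'z',np.round(np.percentile(z[m],90),4),'x',np.round(np.median(x[m]),4))
E
```

```text
t: 7.1
eef_pos: [0.3917, 0.329, 0.2214]
ee_rot: [-3.141, -0.0, 2.899]
force: [-0.2, -0.9, -3.1]
width: 0.0234
t 7.1 at [0.3917 0.329  0.2214] [-1.7995e+02 -2.0000e-02  1.6612e+02] -> shift share [0.0032 0.0027 0.0048] mm 2.0 turn share [-0.0009 -0.0004 -0.0014]
-2.895757398038716
0.05 53 z 0.2406 y -0.001
0.07 42 z 0.2314 y 0.0005
0.09 43 z 0.2296 y -0.0001
0.11 42 z 0.228 y -0.0001
0.13 41 z 0.2268 y -0.0001
0.15 40 z 0.2244 y 0.0001
0.17 58 z 0.2224 y 0.0045
leg 0.01 49 z 0.2219 x 0.1684
leg 0.03 44 z 0.2219 x 0.1697
leg 0.05 44 z 0.2222 x 0.1693
leg 0.07 45 z 0.2236 x 0.1692
leg 0.09 100 z 0.2292 x 0.1699
0.07 48 z 0.2307 y -0.004
0.09 45 z 0.2297 y -0.0038
0.11 45 z 0.2262 y -0.0043
0.13 44 z 0.2243 y -0.0037
0.15 44 z 0.2227 y -0.004
0.17 66 z 0.2208 y 0.0036
leg 0.01 43 z 0.2207 x 0.1679
leg 0.03 42 z 0.2215 x 0.1675
leg 0.05 43 z 0.2212 x 0.1677
leg 0.07 44 z 0.222 x 0.1677
leg 0.09 78 z 0.2278 x 0.1676
```

View pics/t3.png

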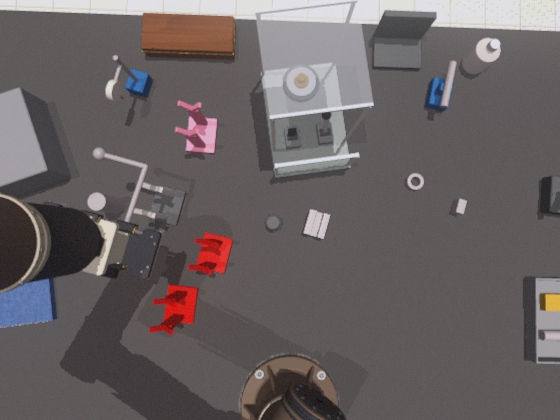

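View pics/s3.png

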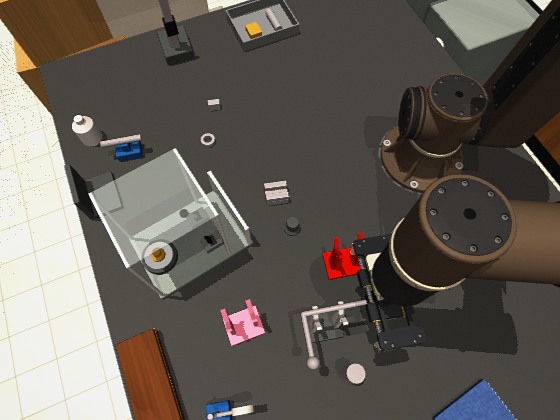

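The rod droops about 3°, with the shank over both notches (top view: shank from (128,215) to (147,165)). I'll level it with a small tilt and lower it in, shifting about 3 mm across.

```bash
python3 -m inch '1 0 0.01 0.05 0 -0.02 0; 1 0 0.01 0.1 0 -0.045 0; 1 0 0.01 0.16 0 -0.045 0; 1 0 0.01 0.21 0 -0.045 0; 1 0 0.01 0.25 0 -0.045 0; 1 0 0.01 0.275 0 -0.045 0; 1 0 0.01 0.29 0 -0.045 0; 1 0 0.01 0.3 0 -0.045 0; 1 0 0.01 0.305 0 -0.045 0; 1 0 0.01 0.305 0 -0.045 0; 1 0 0.01 0.305 0 -0.045 0'
python3 - <<'E'
from h import *
grab('scene','s4')
s=arm.get_state(); print(s['q'][5],s['force'])
x,y,z=rodpts('s4',s['eef_pos'],np.degrees(s['ee_rot'][2])-180)
for a in np.arange(.05,.18,.02):
        m=(abs(x-a)<.0075)&(abs(y)<.01)&(z>.1)&(z<.2)
        if m.sum(): print(round(a,3),m.sum(),'z',np.round(np.percentile(z[m],90),4),'y',np.round(np.median(y[m]),4))
for a in np.arange(.01,.11,.02):
        m=(abs(x-.17)<.015)&(abs(y-a)<.0075)&(z>.1)&(z<.2)
        if m.sum(): print('leg',round(a,3),m.sum(),'z',np.round(np.percentile(z[m],90),4),'x',np.round(np.median(x[m]),4))
E
```

```text
t: 8.3
eef_pos: [0.3928, 0.3332, 0.131]
ee_rot: [3.141, 0.048, 2.9]
force: [-2.7, -3.4, 4.4]
width: 0.0235
-2.972023950547392 [-1.50705062 -2.7437632   4.45571508]
0.05 47 z 0.1507 y -0.0004
0.07 36 z 0.1449 y 0.0002
0.09 54 z 0.1438 y 0.0014
0.11 34 z 0.143 y -0.0002
0.13 46 z 0.1423 y -0.0003
0.15 35 z 0.1419 y -0.0003
0.17 38 z 0.1415 y 0.0017
leg 0.01 38 z 0.1419 x 0.1691
leg 0.03 36 z 0.1424 x 0.17
leg 0.05 38 z 0.1429 x 0.17
leg 0.07 39 z 0.143 x 0.1701
leg 0.09 88 z 0.1492 x 0.1709
```

```bash
python3 -m inch '1 0 -0.006 0 0 0 0; 1 0 -0.006 0.003 0 0 0; 0 0 -0.006 0.003 0 0 0; 0 0 -0.006 0.003 0 0 0; 0 0 -0.006 0.003 0 0 0;0 0 -0.006 0.003 0 0 0;0 0 -0.006 0.003 0 0 0;0 0 -0.006 0.003 0 0 0;0 0 -0.006 0.003 0 0 0;0 0 -0.006 0.003 0 0 0;0 0 -0.006 0.003 0 0 0;0 0 -0.006 0.003 0 0 0'
python3 - <<'E'
from h import *
grab('scene','s5'); print(arm.get_state()['q'][5])
im=cv2.imread('pics/s5.png'); cv2.imwrite('pics/s5c.png',cv2.resize(im[220:420,240:460],None,fx=3,fy=3,interpolation=cv2.INTER_CUBIC))
E
```

```text
t: 9.55
eef_pos: [0.3921, 0.3314, 0.1294]
ee_rot: [3.142, 0.047, 2.9]
force: [0.3, 0.0, -0.8]
width: 0.0871
-2.9712117038289607
```

View pics/s5c.png

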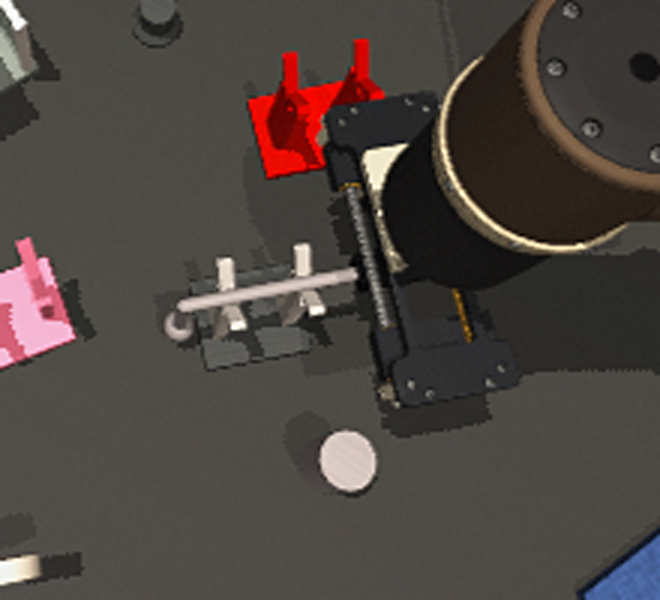

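```bash
python3 -m inch '0 0 0 -0.1 0 0 0; 0 0 0 -0.2 0 0 0; 0 0 0 -0.3 0 0.02 0; 0 0 0 -0.3 0 0.045 0; 0 0.05 0 -0.3 0 0.045 0; 0 0.05 0 -0.3 0 0.045 0; 0 0.05 0 -0.3 0 0.045 0; 0 0.05 0 -0.3 0 0.045 0; 0 0.05 0 -0.3 0 0.045 0; 0 0.05 0 -0.3 0 0.045 0; 0 0.05 0 -0.3 0 0.045 0; 0 0.05 0 -0.3 0 0.045 0'
python3 -m inch '0 0 0 0 0 0 0; 0 0 0 0 0 0 0; 0 0 0 0 0 0 0; 0 0 0 0 0 0 0; 0 0 0 0 0 0 0; 0 0 0 0 0 0 0; 0 0 0 0 0 0 0; 0 0 0 0 0 0 0; 0 0 0 0 0 0 0; 0 0 0 0 0 0 0; 0 0 0 0 0 0 0; 0 0 0 0 0 0 0'
python3 - <<'E'
from h import *
grab('wrist','w6'); grab('scene','s6'); print(arm.get_state()['q'][5]); rel([.3766,.3336,.116],166.2)
im=cv2.imread('pics/s6.png'); cv2.imwrite('pics/s6c.png',cv2.resize(im[220:420,240:460],None,fx=3,fy=3,interpolation=cv2.INTER_CUBIC))
for n in('s6','w6'):
    x,y,z=rodpts(n,(.3766,.3336),-13.8,gx=.01)
    for a in np.arange(-.04,.18,.02):
        m=(abs(x-a)<.0075)&(abs(y)<.025)&(z>.125)&(z<.2)
        if m.sum()>3:
            k=m&(z>np.percentile(z[m],80)); print(n,round(a,3),m.sum(),'z',np.round(np.percentile(z[m],90),4),'y top',np.round(np.median(y[k]),4),'y rng',np.percentile(y[m],[2,98]).round(4))
    m=(abs(x-.17)<.03)&(abs(y)<.05)&(z<.075)&(z>.015); 
    if m.sum(): print('ball',m.sum(),np.median(x[m]),np.median(y[m]),z[m].max())
E
```

```text
t: 10.8
eef_pos: [0.3735, 0.336, 0.2185]
ee_rot: [-3.141, -0.0, 2.9]
force: [0.2, 0.3, 0.3]
width: 0.0875
t: 12.0
eef_pos: [0.3735, 0.336, 0.2185]
ee_rot: [-3.142, -0.0, 2.9]
force: [0.3, 0.3, 0.2]
width: 0.0879
-2.9366214180083556
t 12.1 at [0.3735 0.336  0.2186] [180.     0.   166.17] -> shift share [-0.012  -0.0054  0.3419] mm 103.0 turn share [ 0.      0.     -0.0006]
s6 -0.04 33 z 0.149 y top 0.0082 y rng [0.0015 0.0127]
s6 -0.02 25 z 0.1489 y top -0.0008 y rng [-0.0108  0.0126]
s6 0.0 61 z 0.1483 y top 0.0052 y rng [-0.0107  0.0128]
s6 0.02 91 z 0.1484 y top 0.0021 y rng [-0.0108  0.0127]
s6 0.04 96 z 0.1484 y top 0.0038 y rng [-0.0106  0.0127]
s6 0.06 33 z 0.1418 y top 0.0009 y rng [-0.0033  0.006 ]
s6 0.08 134 z 0.153 y top -0.0173 y rng [-0.022   0.0241]
s6 0.1 34 z 0.141 y top 0.0001 y rng [-0.0031  0.006 ]
s6 0.12 34 z 0.1414 y top 0.0008 y rng [-0.0034  0.0059]
s6 0.14 128 z 0.1528 y top -0.0163 y rng [-0.0219  0.0233]
s6 0.16 34 z 0.141 y top 0.0007 y rng [-0.0031  0.0064]
ball 106 0.1646421775294487 0.0063573081721387354 0.073554231064624
w6 -0.04 820 z 0.1481 y top 0.0027 y rng [-0.011   0.0119]
w6 -0.02 787 z 0.1482 y top 0.0027 y rng [-0.0113  0.0121]
w6 0.0 737 z 0.1482 y top 0.0031 y rng [-0.0109  0.0123]
w6 0.02 697 z 0.1482 y top 0.0041 y rng [-0.0106  0.0125]
w6 0.04 423 z 0.1481 y top 0.0041 y rng [-0.0108  0.012 ]
w6 0.08 1050 z 0.1532 y top -0.0166 y rng [-0.022   0.0238]
w6 0.1 107 z 0.1405 y top 0.0012 y rng [-0.0035  0.0059]
```

View pics/s6c.png

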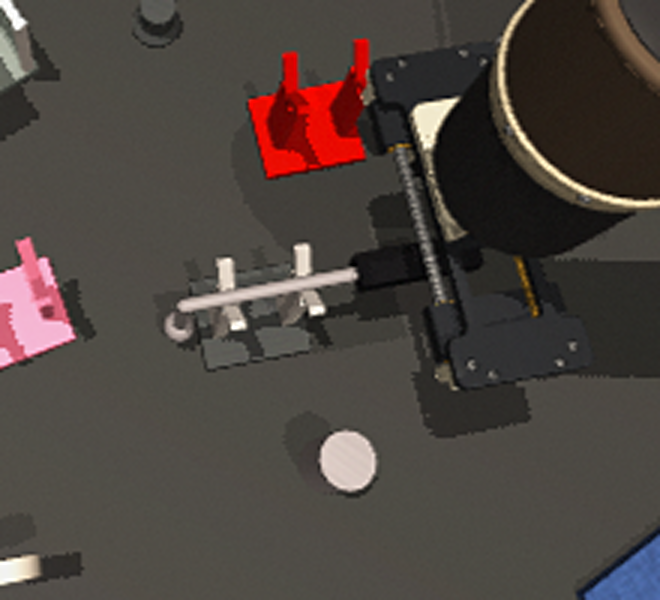

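View pics/w6.png

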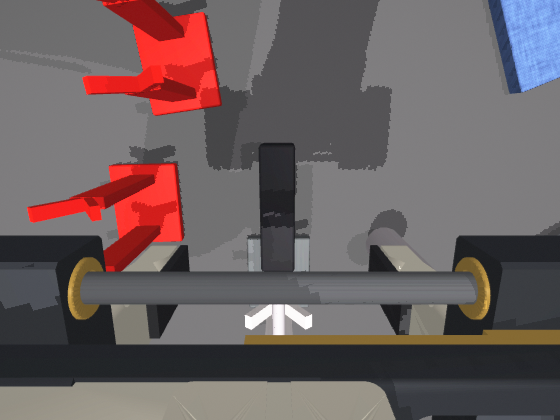

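The rod hangs in both notches with its leg down: the axis is at about 0.1355 and the ball nearly under the shank. The handle's top face is level in w6, columns 260–295. I'll grasp it again at full pad depth.

```bash
python3 -m inch '0 -0.012 0 0.1 0 0 0; 0 -0.012 0 0.2 0 0 0; 0 -0.012 0 0.28 0 0 0; 0 -0.012 0 0.32 0 0 0; 0 -0.012 0 0.342 0 0 0; 0 -0.012 0 0.342 0 0 0; 0 -0.012 0 0.342 0 0 0; 1 -0.012 0 0.342 0 0 0;1 -0.012 0 0.342 0 0 0;1 -0.012 0 0.342 0 0 0;1 -0.012 0 0.342 0 0 0;1 -0.012 0 0.342 0 0 0' 60
python3 -m inch '1 0 0 0 0 0 0; 1 0 0 0 0 0 0; 1 0 0 0 0 0 0; 1 0 0 0 0 0 0; 1 0 0 0 0 0 0; 1 0 0 0 0 0 0; 1 0 0 0 0 0 0'
python3 -m inch '1 0 0 -0.03 0 0 0; 1 0 0 -0.07 0 0 0; 1 0 0 -0.12 0 0 0; 1 0 0 -0.2 0 0 0; 1 0 0 -0.27 0 0 0; 1 0 0 -0.32 0 0 0; 1 0 0 -0.32 0 0 0; 1 0 0 -0.32 0 0 0'
python3 - <<'E'
from h import *
grab('scene','s7'); s=arm.get_state(); print(s['q'],s['force'],s['moment'])
x,y,z=rodpts('s7',s['eef_pos'],np.degrees(s['ee_rot'][2])-180,gx=.01)
for a in np.arange(.05,.18,.02):
        m=(abs(x-a)<.0075)&(abs(y)<.01)&(z>.18)&(z<.28)
        if m.sum(): print(round(a,3),m.sum(),'z',np.round(np.percentile(z[m],90),4),'y',np.round(np.median(y[m]),4))
m=(abs(x-.17)<.03)&(abs(y)<.05)&(z<.165)&(z>.12);print('ball',m.sum(),np.median(x[m]),np.median(y[m]),z[m].min(),z[m].max())
E
```

```text
t: 13.3
eef_pos: [0.377, 0.3352, 0.1161]
ee_rot: [3.141, 0.0, 2.9]
force: [0.9, 0.5, -0.3]
width: 0.0533
t: 14.0
eef_pos: [0.3768, 0.3349, 0.1159]
ee_rot: [-3.141, -0.0, 2.9]
force: [-0.5, -1.6, 1.3]
width: 0.0236
t: 14.8
eef_pos: [0.3767, 0.3352, 0.2121]
ee_rot: [3.141, -0.0, 2.9]
force: [-0.1, 0.1, -3.1]
width: 0.0237
[ 1.11680776e+00  8.69608789e-02 -3.79616155e-01 -6.57612820e-04
 -1.10479093e+00 -2.92906892e+00] [-0.20293511 -0.73938263 -3.88031677] [ 0.05366573  0.33327139 -0.00592674]
0.05 68 z 0.2429 y 0.0007
0.07 39 z 0.2372 y 0.0008
0.09 38 z 0.2366 y 0.0008
0.11 42 z 0.2368 y 0.001
0.13 42 z 0.2365 y 0.0013
0.15 42 z 0.236 y 0.0006
0.17 56 z 0.2351 y 0.0026
ball 111 0.16626430364919162 0.005146054878929444 0.12059197727445492 0.1648198469741321
```

```bash
python3 - <<'E'
from h import *
rel([.41,.10,.25],178)
E
```

```text
t 14.85 at [0.3765 0.3348 0.2114] [-1.7998e+02 -4.0000e-02  1.6615e+02] -> shift share [-0.2956 -0.7333 -0.1284] mm 240.0 turn share [-0.0003 -0.0007 -0.1975]
```

```bash
python3 -m inch '1 0 0 -0.06 0 0 0; 1 0 0 -0.12 0 0 0; 1 -0.02 -0.05 -0.14 0 0 0; 1 -0.05 -0.12 -0.14 0 0 -0.02; 1 -0.09 -0.22 -0.14 0 0 -0.05; 1 -0.13 -0.32 -0.14 0 0 -0.08; 1 -0.17 -0.42 -0.14 0 0 -0.11; 1 -0.21 -0.52 -0.14 0 0 -0.14; 1 -0.25 -0.62 -0.14 0 0 -0.17; 1 -0.28 -0.7 -0.14 0 0 -0.198; 1 -0.296 -0.733 -0.14 0 0 -0.198'
python3 - <<'E'
from h import *
O=np.array([.6704,-.0271]); p=onrod(O,9.3,-.25,-.04); print(p); rel([*p,.25],189.3)
E
```

```text
t: 15.95
eef_pos: [0.4096, 0.0978, 0.253]
ee_rot: [-3.14, -0.002, 3.106]
force: [-0.2, 0.7, -3.3]
width: 0.0234
[ 0.43015022 -0.10697518]
t 15.95 at [0.4096 0.0978 0.253 ] [-1.7993e+02 -1.0000e-01  1.7798e+02] -> shift share [-0.0924 -0.6796  0.0105] mm 206.0 turn share [-0.001  -0.0018 -0.1886]
```

```bash
python3 -m inch '1 -0.01 -0.06 0 0 0 -0.01; 1 -0.02 -0.14 0 0 0 -0.03; 1 -0.03 -0.24 0 0 0 -0.06; 1 -0.04 -0.34 0 0 0 -0.09; 1 -0.06 -0.44 0 0 0 -0.12; 1 -0.07 -0.54 0 0 0 -0.15; 1 -0.08 -0.63 0 0 0 -0.18; 1 -0.092 -0.68 0 0 0 -0.189; 1 -0.092 -0.68 0 0 0 -0.189; 1 -0.092 -0.68 0 0 0 -0.189'
python3 - <<'E'
from h import *
grab('scene','s8'); grab('top','t8'); grab('wrist','w8'); s=arm.get_state(); print(s['q'],s['eef_pos'])
for n in('s8','t8'):
  x,y,z=rodpts(n,s['eef_pos'],np.degrees(s['ee_rot'][2])-180,gx=.01)
  for a in np.arange(.05,.18,.02):
        m=(abs(x-a)<.0075)&(abs(y)<.01)&(z>.2)&(z<.3)
        if m.sum(): print(n,round(a,3),m.sum(),'z',np.round(np.percentile(z[m],90),4),'y',np.round(np.median(y[m]),4))
  m=(abs(x-.17)<.03)&(abs(y)<.05)&(z<.2)&(z>.15);print('ball',m.sum(),np.median(x[m]),np.median(y[m]),z[m].min(),z[m].max())
  # toggles in station frame
  Q,f=cloud(n); X=Q.reshape(-1,3); d=X[:,:2]-[.6704,-.0271]; a=np.radians(9.3); sx=d@[np.cos(a),np.sin(a)]; sy=d@[-np.sin(a),np.cos(a)]
  C=f['img'].reshape(-1,3).max(1)
  for lo,hi in((.045,.075),(.078,.105)):
    m=(abs(sx+.01)<.045)&(sy<-.015)&(sy>-.065)&(X[:,2]>lo)&(X[:,2]<hi)
    if m.sum(): print('toggle',lo,m.sum(),'x',np.percentile(sx[m],[5,50,95]).round(4),'y',np.percentile(sy[m],[5,50,95]).round(4),'zmax',X[m,2].max())
im=cv2.imread('pics/t8.png'); cv2.imwrite('pics/t8c.png',cv2.resize(im[0:200,230:400],None,fx=3,fy=3,interpolation=cv2.INTER_CUBIC))
im=cv2.imread('pics/s8.png'); cv2.imwrite('pics/s8c.png',cv2.resize(im[130:310,60:310],None,fx=3,fy=3,interpolation=cv2.INTER_CUBIC))
E
```

```text
t: 16.95
eef_pos: [0.4307, -0.1046, 0.2532]
ee_rot: [3.141, -0.002, -2.98]
force: [-0.4, 0.5, -3.9]
width: 0.0233
[ 2.10745439e-01 -5.35904124e-02 -4.23838134e-01 -1.41500088e-04
 -1.20095453e+00 -1.61718661e+00] [ 0.43106415 -0.10387448  0.25371808]
s8 0.05 50 z 0.2835 y 0.0021
s8 0.07 32 z 0.2775 y 0.001
s8 0.09 32 z 0.277 y 0.0009
s8 0.11 31 z 0.2769 y 0.0015
s8 0.13 31 z 0.2775 y 0.0017
s8 0.15 33 z 0.2767 y 0.0012
s8 0.17 98 z 0.2737 y 0.0026
ball 70 0.17065815417882413 0.005622645827618918 0.17677246384470702 0.19982254900042373
t8 0.11 46 z 0.276 y -0.0008
t8 0.13 48 z 0.277 y -0.0012
t8 0.15 47 z 0.2761 y -0.0006
t8 0.17 73 z 0.2749 y 0.0017
ball 87 0.16324069579706357 0.002393020070253655 0.1798180079940478 0.1985264936241664
toggle 0.045 38 x [-0.021  -0.0141 -0.0061] y [-0.0446 -0.0395 -0.0362] zmax 0.07374994878451968
toggle 0.078 63 x [-0.0048  0.0007  0.0071] y [-0.0478 -0.0383 -0.0307] zmax 0.10393813353655756
```

View pics/t8c.png

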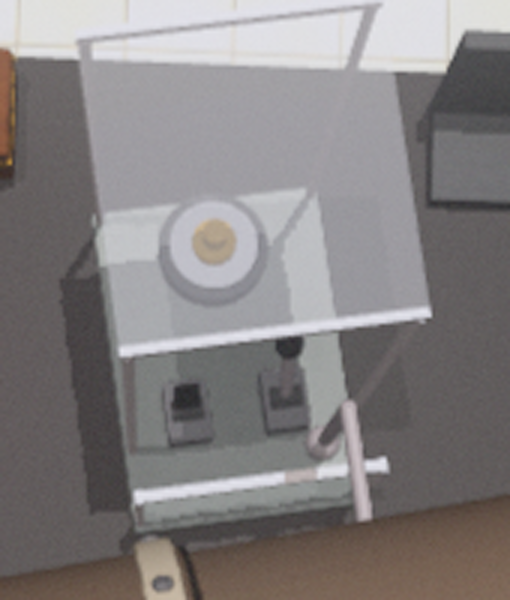

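View pics/s8c.png

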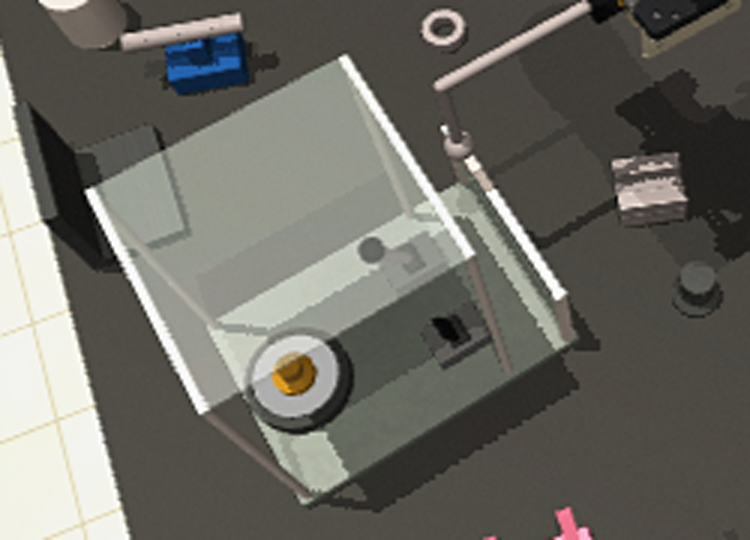

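View pics/w8.png

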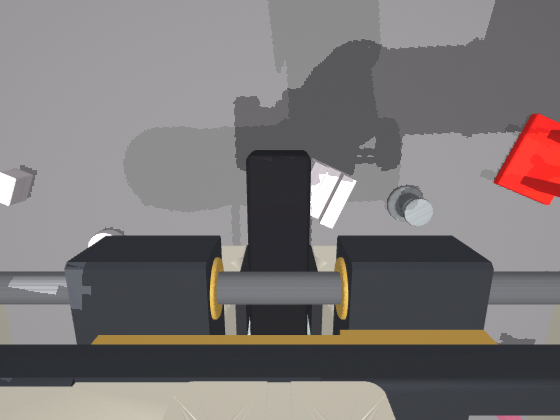

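The rod is nearly level, with its axis about 18.5 mm above the TCP. In the top crop the ball is at (322,443) above the screen line, the lamp toggle's black ball is at (288,345) and the paddle at (187,392). The toggle measures station y ≈ −39 mm, as expected for the −40 side.

```bash
python3 - <<'E'
from h import *
O=np.array([.6704,-.0271]); 
rel([*onrod(O,9.3,-.25,-.04),.225],189.3)
rel([*onrod(O,9.3,-.112,-.04),.225],189.3)
rel([*onrod(O,9.3,-.112,-.04),.161],189.3)
E
```

```text
t 17.1 at [ 0.4311 -0.1039  0.2537] [ 1.7999e+02 -2.0000e-02 -1.7059e+02] -> shift share [ 0.0047 -0.0097  0.0957] mm 29.0 turn share [ 0.0001 -0.0004  0.0019]
t 17.1 at [ 0.4311 -0.1039  0.2537] [ 1.7999e+02 -2.0000e-02 -1.7059e+02] -> shift share [-0.4553 -0.0106  0.0955] mm 140.0 turn share [ 0.0001 -0.0004  0.0019]
t 17.1 at [ 0.4311 -0.1039  0.2537] [ 1.7999e+02 -2.0000e-02 -1.7059e+02] -> shift share [-0.4554 -0.0106  0.3089] mm 165.0 turn share [ 0.0001 -0.0004  0.0019]
```

```bash
python3 -m inch '1 0.004 -0.01 0.04 0 0 0; 1 0.004 -0.01 0.08 0 0 0; 1 0 -0.01 0.096 0 0 0; 1 -0.02 -0.01 0.096 0 0 0; 1 -0.08 -0.01 0.096 0 0 0; 1 -0.16 -0.01 0.096 0 0 0; 1 -0.24 -0.01 0.096 0 0 0; 1 -0.32 -0.01 0.096 0 0 0; 1 -0.39 -0.01 0.096 0 0 0; 1 -0.44 -0.01 0.096 0 0 0; 1 -0.455 -0.01 0.096 0 0 0; 1 -0.455 -0.01 0.096 0 0 0'
python3 - <<'E'
from h import *
grab('scene','s9'); O=np.array([.6704,-.0271]); 
rel([*onrod(O,9.3,-.112,-.04),.161],189.3)
im=cv2.imread('pics/s9.png'); cv2.imwrite('pics/s9c.png',cv2.resize(im[130:310,60:310],None,fx=3,fy=3,interpolation=cv2.INTER_CUBIC))
E
```

```text
t: 18.3
eef_pos: [0.5667, -0.085, 0.2247]
ee_rot: [-3.142, -0.001, -2.978]
force: [0.0, -0.0, -3.4]
width: 0.0233
t 18.35 at [ 0.5661 -0.0851  0.2249] [ 1.8000e+02 -5.0000e-02 -1.7062e+02] -> shift share [-0.0013  0.0013  0.2129] mm 64.0 turn share [ 0.0001 -0.0008  0.0014]
```

View pics/s9c.png

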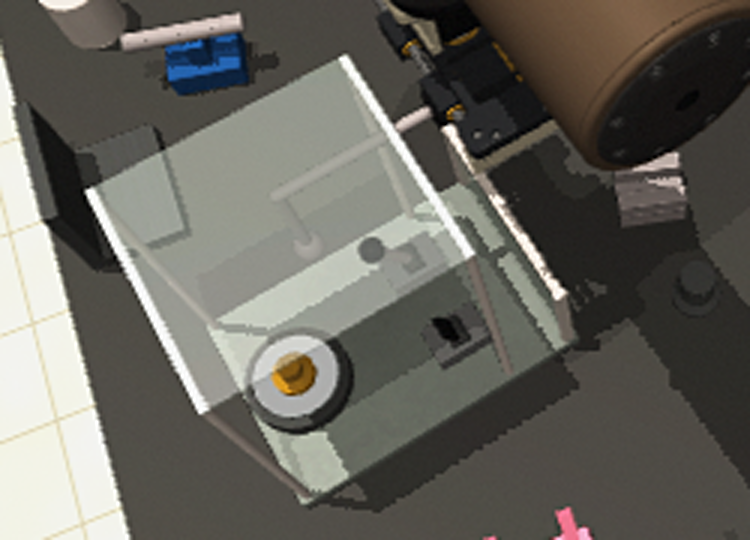

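The rod ball at crop (305,245) is past the toggle's ball at crop (371,250). I'll check both by projecting the predicted positions.

```bash
python3 - <<'E'
from h import *
f=np.load('pics/s9.npz'); O=np.array([.6704,-.0271])
def proj(p):
    q=f['extrinsics']@np.array([*p,1]); u=f['fx']*q[0]/-q[2]+f['cx']; v=f['fy']*-q[1]/-q[2]+f['cy']; return np.array([u,v])
s=arm.get_state(); yaw=np.degrees(s['ee_rot'][2])+180
b=[*onrod(s['eef_pos'][:2],yaw,.16),.153]; print('rodball pred',proj(b),'seen 161.7 211.7')
t=[*onrod(O,9.3,.009,-.04),.09]; print('toggle pred',proj(t),'seen 183.7 213.3')
for dx,dy in((.01,0),(0,.01)): print(proj([*onrod(O,9.3,.009+dx,-.04+dy),.09])-proj(t))
E
```

```text
rodball pred [162.24141127 211.22868651] seen 161.7 211.7
toggle pred [182.46279657 213.37317469] seen 183.7 213.3
[-3.55546455  2.0247704 ]
[1.8823221  3.09684269]
```

```bash
python3 -m inch '1 0 0.003 0.05 0 0 0; 1 0 0.003 0.11 0 0 0; 1 0 0.003 0.17 0 0 0; 1 0 0.003 0.21 0 0 0; 1 0 0.003 0.22 0 0 0; 1 0 0.003 0.22 0 0 0; 1 0 0.003 0.22 0 0 0'
python3 -m inch '1 0.02 0 0 0 0 0; 1 0.05 0 0 0 0 0; 1 0.07 0 0 0 0 0; 1 0.09 0 0 0 0 0; 1 0.11 0 0 0 0 0; 1 0.13 0 0 0 0 0; 1 0.15 0 0 0 0 0; 1 0.17 0 0 0 0 0; 1 0.19 0 0 0 0 0; 1 0.21 0 0 0 0 0; 1 0.22 0 0 0 0 0; 1 0.22 0 0 0 0 0'
python3 - <<'E'
from h import *
grab('scene','s10'); O=np.array([.6704,-.0271]); 
s=arm.get_state();print(s['force'])
im=cv2.imread('pics/s10.png'); cv2.imwrite('pics/s10c.png',cv2.resize(im[130:310,60:310],None,fx=3,fy=3,interpolation=cv2.INTER_CUBIC))
E
```

```text
t: 19.05
eef_pos: [0.5668, -0.0843, 0.1601]
ee_rot: [-3.141, 0.001, -2.978]
force: [0.2, 0.9, -3.2]
width: 0.0235
t: 20.25
eef_pos: [0.5001, -0.0952, 0.1589]
ee_rot: [3.141, -0.001, -2.978]
force: [0.7, 0.1, -2.3]
width: 0.0236
[ 0.20795847 -0.32663232 -2.66293772]
```

View pics/s10c.png

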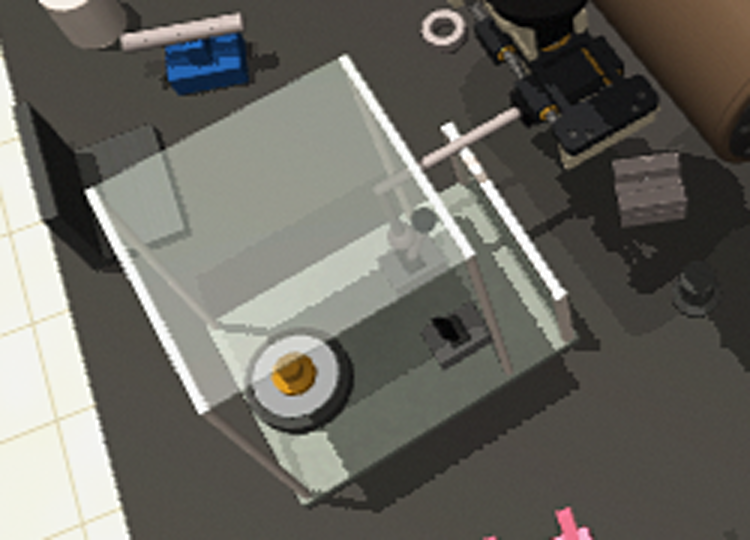

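The toggle follows the rod: its ball is now at crop (424,219), ahead of the rod ball at (403,238). I'll pull on in small steps, watching the force.

```bash
python3 -m inch '1 0.01 0 0 0 0 0; 1 0.02 0 0 0 0 0; 1 0.02 0 0 0 0 0; 1 0.02 0 0 0 0 0'
python3 -m inch '1 0.01 0 0 0 0 0; 1 0.015 0 0 0 0 0; 1 0.015 0 0 0 0 0; 1 0.015 0 0 0 0 0'
python3 - <<'E'
from h import *
grab('scene','s11'); O=np.array([.6704,-.0271]); 
s=arm.get_state();print(s['force'],s['moment'])
f=np.load('pics/s11.npz')
def proj(p):
    q=f['extrinsics']@np.array([*p,1]); u=f['fx']*q[0]/-q[2]+f['cx']; v=f['fy']*-q[1]/-q[2]+f['cy']; return np.array([u,v])
for lam in(.6,.7,.8,.9,1.0,1.02):
    a=np.radians(29)-lam*np.radians(58)/1.0 if 0 else np.radians(29)-lam
    print(lam,(proj([*onrod(O,9.3,-.02+.06*np.sin(a)-.0025,-.04+.0016),.037+.06*np.cos(a)])-[60,130])*3)
a=s['eef_pos'][:2]-O; print('tcp station x',a@[np.cos(.1623),np.sin(.1623)])
im=cv2.imread('pics/s11.png'); cv2.imwrite('pics/s11c.png',cv2.resize(im[130:310,60:310],None,fx=3,fy=3,interpolation=cv2.INTER_CUBIC))
E
```

```text
t: 20.7
eef_pos: [0.495, -0.0961, 0.1592]
ee_rot: [-3.142, -0.0, -2.978]
force: [0.8, -0.4, -2.9]
width: 0.0234
t: 21.1
eef_pos: [0.4943, -0.0957, 0.1595]
ee_rot: [3.141, 0.007, -2.977]
force: [14.2, 2.6, -13.2]
width: 0.0236
[ 13.60038568   1.51285167 -12.94594437] [ 0.48747304 -4.1956856  -0.04086117]
0.6 [406.07787611 226.00268722]
0.7 [412.50693552 222.86478076]
0.8 [418.90736455 220.09587712]
0.9 [425.20660863 217.72470966]
1.0 [431.33452267 215.77452055]
1.02 [432.53360259 215.43664662]
tcp station x -0.1848766103029526
```

View pics/s11c.png

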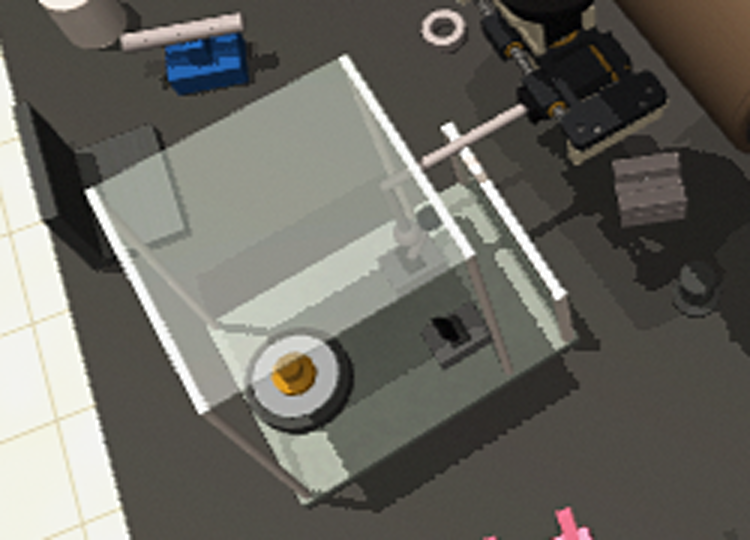

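The toggle is at its stop: its ball at crop (428,217) matches the prediction for 1.0 rad, and the reaction jumped to about 14 N. I'll back off and lift out.

```bash
python3 -m inch '1 -0.02 0 0 0 0 0; 1 -0.06 0 0 0 0 0; 1 -0.08 0 -0.03 0 0 0; 1 -0.08 0 -0.09 0 0 0; 1 -0.08 0 -0.15 0 0 0; 1 -0.08 0 -0.2 0 0 0; 1 -0.08 0 -0.225 0 0 0; 1 -0.08 0 -0.225 0 0 0; 1 -0.08 0 -0.225 0 0 0'
python3 - <<'E'
from h import *
grab('scene','s12'); s=arm.get_state();print(s['force'],s['moment'])
f=np.load('pics/s12.npz')
def proj(p):
    q=f['extrinsics']@np.array([*p,1]); u=f['fx']*q[0]/-q[2]+f['cx']; v=f['fy']*-q[1]/-q[2]+f['cy']; return (np.array([u,v])-[60,130])*3
yaw=np.degrees(s['ee_rot'][2])+180; z0=s['eef_pos'][2]+.019
for p in (0,2,4,6,8):
    c,k=np.cos(np.radians(p)),np.sin(np.radians(p))
    print('pitch droop',p,'bend',proj([*onrod(s['eef_pos'][:2],yaw,.16*c),z0-.16*k]),'ball',proj([*onrod(s['eef_pos'][:2],yaw,.16*c-.09*k),z0-.16*k-.09*c]))
im=cv2.imread('pics/s12.png'); cv2.imwrite('pics/s12c.png',cv2.resize(im[130:310,60:310],None,fx=3,fy=3,interpolation=cv2.INTER_CUBIC))
E
```

```text
t: 22.05
eef_pos: [0.5141, -0.0927, 0.2262]
ee_rot: [3.141, -0.001, -2.978]
force: [-0.3, 0.2, -3.4]
width: 0.0235
[ 0.07681152 -0.04676653 -2.59497677] [-0.03760097  0.31790257 -0.02068684]
pitch droop 0 bend [340.89255374 157.98753609] ball [366.60869257 209.91229964]
pitch droop 2 bend [342.74264092 161.41619039] ball [371.66902751 210.78190692]
pitch droop 4 bend [344.80728336 164.67145242] ball [376.85366599 211.46122289]
pitch droop 6 bend [347.08015164 167.75193963] ball [382.15526356 211.9528067 ]
pitch droop 8 bend [349.5547945  170.65658924] ball [387.56662053 212.25931562]
```

View pics/s12c.png

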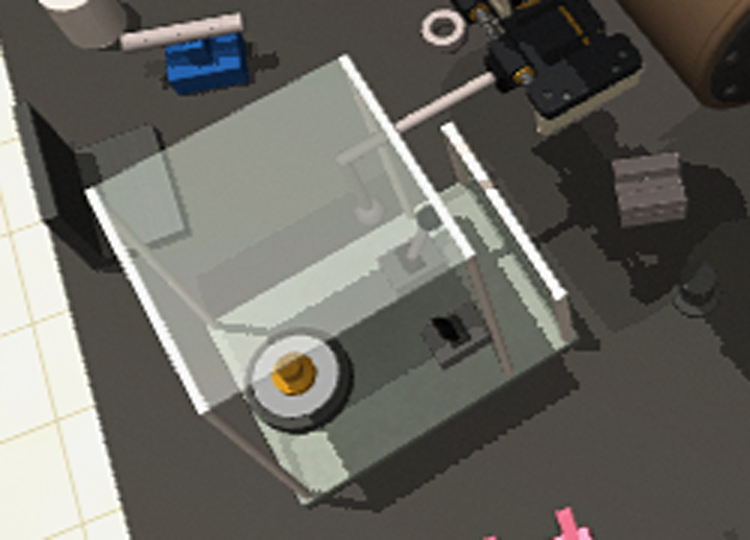

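The lamp toggle stays over on the robot side with its ball at crop (428,217), and the paddle at (447,330) is unchanged. The rod is still level in the grip. I'll retreat and return to the rest.

```bash
python3 -m inch '1 0.06 0 0 0 0 0; 1 0.13 0 0 0 0 0; 1 0.2 0 0 0 0 0; 1 0.26 0 0 0 0 0; 1 0.28 0 -0.04 0 0 0; 1 0.28 0 -0.09 0 0 0; 1 0.28 0 -0.1 0 0 0'
python3 - <<'E'
from h import *
rel([.41,.10,.255],178)
E
```

```text
t: 22.8
eef_pos: [0.4328, -0.1066, 0.2586]
ee_rot: [-3.141, 0.003, -2.977]
force: [-0.3, 0.0, -2.9]
width: 0.0234
t 22.8 at [ 0.4328 -0.1066  0.2586] [-179.96    0.18 -170.59] -> shift share [-0.0375  0.6918  0.0117] mm 208.0 turn share [-0.0004  0.003   0.1901]
```

```bash
python3 -m inch '1 0 0.06 0 0 0 0.01; 1 0 0.14 0 0 0 0.03; 1 -0.01 0.24 0 0 0 0.06; 1 -0.01 0.34 0 0 0 0.09; 1 -0.02 0.44 0 0 0 0.12; 1 -0.03 0.54 0 0 0 0.15; 1 -0.038 0.63 0 0 0 0.18; 1 -0.038 0.692 0 0 0 0.19; 1 -0.038 0.692 0 0 0 0.19'
python3 - <<'E'
from h import *
rel([.3766,.3346,.255],166.2)
E
```

```text
t: 23.7
eef_pos: [0.4091, 0.1023, 0.2563]
ee_rot: [3.141, -0.0, 3.108]
force: [-0.2, -0.2, -3.2]
width: 0.0237
t 23.7 at [0.4091 0.1023 0.2563] [ 1.7999e+02 -2.0000e-02  1.7810e+02] -> shift share [0.1338 0.7702 0.0045] mm 235.0 turn share [ 0.0002 -0.0004  0.1984]
```

```bash
python3 -m inch '1 0.01 0.06 0 0 0 0.01; 1 0.03 0.14 0 0 0 0.03; 1 0.04 0.24 0 0 0 0.06; 1 0.06 0.34 0 0 0 0.09; 1 0.08 0.44 0 0 0 0.12; 1 0.1 0.54 0 0 0 0.15; 1 0.12 0.64 0 0 0 0.18; 1 0.134 0.72 0 0 0 0.198; 1 0.134 0.77 0 0 0 0.198; 1 0.134 0.77 0 0 0 0.198; 1 0.134 0.77 0 0 0 0.198'
python3 - <<'E'
from h import *
grab('scene','s13'); grab('top','t13')
s=arm.get_state(); rel([.3766,.3346,.116],166.2); print(s['q'][5],s['force'])
for n in ('s13','t13'):
    x,y,z=rodpts(n,(.3766,.3336),-13.8,gx=.01)
    for a in np.arange(.07,.18,.02):
        m=(abs(x-a)<.0075)&(abs(y)<.012)&(z>.22)&(z<.3)
        if m.sum(): print(n,round(a,3),m.sum(),'z',np.round(np.percentile(z[m],90),4),'y',np.round(np.median(y[m]),4))
E
```

```text
t: 24.8
eef_pos: [0.3771, 0.3321, 0.2561]
ee_rot: [-3.14, -0.0, 2.9]
force: [-0.5, -0.9, -2.4]
width: 0.0238
t 24.9 at [0.3771 0.3316 0.2565] [-1.7998e+02 -1.0000e-02  1.6608e+02] -> shift share [0.0039 0.0094 0.4684] mm 141.0 turn share [-0.0004 -0.0002 -0.002 ]
-2.9268491990544345 [-0.0085183  -0.74810423 -2.54540869]
s13 0.07 43 z 0.2807 y -0.0008
s13 0.09 45 z 0.2807 y -0.0009
s13 0.11 44 z 0.2801 y -0.0007
s13 0.13 45 z 0.2798 y -0.0009
s13 0.15 46 z 0.2806 y -0.001
s13 0.17 68 z 0.2793 y 0.0007
t13 0.07 54 z 0.2791 y -0.0051
t13 0.09 52 z 0.2789 y -0.0055
t13 0.11 54 z 0.2789 y -0.0055
t13 0.13 53 z 0.279 y -0.0058
t13 0.15 52 z 0.2792 y -0.0059
t13 0.17 94 z 0.2776 y -0.0074
```

```bash
python3 -m inch '1 0.003 0.009 0.08 0 0 0; 1 0.003 0.009 0.18 0 0 0; 1 0.003 0.009 0.28 0 0 0; 1 0.003 0.009 0.36 0 0 0; 1 0.003 0.009 0.4 0 0 0; 1 0.003 0.009 0.43 0 0 0; 1 0.003 0.009 0.45 0 0 0; 1 0.003 0.009 0.46 0 0 0; 1 0.003 0.009 0.466 0 0 0; 1 0.003 0.009 0.466 0 0 0; 1 0.003 0.009 0.466 0 0 0'
python3 - <<'E'
from h import *
grab('scene','s14'); s=arm.get_state(); print(s['q'][5],s['force'])
x,y,z=rodpts('s14',(.3766,.3336),-13.8,gx=.01)
for a in np.arange(.06,.18,.02):
        m=(abs(x-a)<.0075)&(abs(y)<.01)&(z>.1)&(z<.2)
        if m.sum(): print(round(a,3),m.sum(),'z',np.round(np.percentile(z[m],90),4),'y',np.round(np.median(y[m]),4))
E
```

```text
t: 26.0
eef_pos: [0.3769, 0.3356, 0.1174]
ee_rot: [3.141, 0.0, 2.899]
force: [0.7, -0.4, -3.1]
width: 0.0231
-2.9307359798736585 [ 0.21722256 -0.16266482 -2.2938809 ]
0.06 35 z 0.1421 y 0.0024
0.08 65 z 0.1414 y 0.0012
0.1 34 z 0.1421 y 0.0019
0.12 34 z 0.1421 y 0.0024
0.14 66 z 0.1416 y 0.0009
0.16 35 z 0.1413 y 0.0021
```

```bash
python3 -m inch '1 0 -0.002 0.003 0 0 0; 1 0 -0.002 0.003 0 0 0; 0 0 -0.002 0.003 0 0 0; 0 0 -0.002 0.003 0 0 0; 0 0 -0.002 0.003 0 0 0; 0 0 -0.002 0.003 0 0 0; 0 0 -0.002 0.003 0 0 0; 0 0 -0.002 0.003 0 0 0; 0 0 -0.002 0.003 0 0 0; 0 0 -0.002 0.003 0 0 0; 0 0 -0.002 0.003 0 0 0'
python3 -m inch '0 0 0 0 0 0 0; 0 0 0 -0.05 0 0 0; 0 0 0 -0.15 0 0 0; 0 0 0 -0.25 0 0 0; 0 0 0 -0.35 0 0 0; 0 0.06 0 -0.4 0 0 0; 0 0.06 0 -0.4 0 0 0; 0 0.06 0 -0.4 0 0 0; 0 0.06 0 -0.4 0 0 0; 0 0.06 0 -0.4 0 0 0;0 0.06 0 -0.4 0 0 0;0 0.06 0 -0.4 0 0 0'
python3 -m inch '0 0 0 0 0 0 0; 0 0 0 0 0 0 0; 0 0 0 0 0 0 0; 0 0 0 0 0 0 0; 0 0 0 0 0 0 0; 0 0 0 0 0 0 0; 0 0 0 0 0 0 0; 0 0 0 0 0 0 0; 0 0 0 0 0 0 0; 0 0 0 0 0 0 0'
python3 - <<'E'
from h import *
grab('scene','s15'); grab('wrist','w15'); grab('top','t15'); s=arm.get_state(); print(s['t'],s['q'][5],s['force'])
for n in('s15','w15'):
    x,y,z=rodpts(n,(.3766,.3336),-13.8,gx=.01)
    for a in np.arange(-.04,.18,.02):
        m=(abs(x-a)<.0075)&(abs(y)<.025)&(z>.125)&(z<.2)
        if m.sum()>3: print(n,round(a,3),m.sum(),'z',np.round(np.percentile(z[m],90),4),'y rng',np.percentile(y[m],[2,98]).round(4))
    m=(abs(x-.17)<.03)&(abs(y)<.05)&(z<.075)&(z>.015)
    if m.sum(): print('ball',m.sum(),np.median(x[m]),np.median(y[m]),z[m].max())
a=cv2.imread('pics/s15.png')
cv2.imwrite('pics/s15c.png',np.hstack([cv2.resize(a[140:310,60:260],None,fx=2,fy=2),cv2.resize(a[240:410,260:460],None,fx=2,fy=2)]))
# bystander comparison
import warnings; warnings.filterwarnings('ignore')
for nm,(x0,x1,y0,y1,z1) in dict(v=(.39,.48,-.1,-.01,.06),jack=(.4,.47,.02,.08,.06),ring=(.51,.58,-.33,-.265,.04),gb=(.455,.52,-.43,-.38,.05),sq=(.44,.5,.40,.465,.13)).items():
    r=[]
    for n in('s2' ,'s15'):
        Q,_=cloud(n); X=Q.reshape(-1,3); m=(X[:,0]>x0)&(X[:,0]<x1)&(X[:,1]>y0)&(X[:,1]<y1)&(X[:,2]>.008)&(X[:,2]<z1); r.append(X[m].mean(0))
    print(nm,np.round((r[1]-r[0])*1e3,1))
E
```

```text
t: 27.15
eef_pos: [0.3765, 0.3347, 0.1159]
ee_rot: [-3.142, -0.0, 2.899]
force: [0.3, 0.3, -0.5]
width: 0.0863
t: 28.35
eef_pos: [0.3592, 0.3388, 0.2354]
ee_rot: [-3.141, -0.0, 2.899]
force: [0.6, 0.4, 0.6]
width: 0.0875
t: 29.35
eef_pos: [0.3591, 0.339, 0.2359]
ee_rot: [-3.142, -0.0, 2.899]
force: [0.5, -0.5, -0.6]
width: 0.0873
29.5 -2.968888381998492 [ 0.14791978 -0.51002688 -0.37222391]
s15 -0.04 30 z 0.1496 y rng [-0.0106  0.0122]
s15 -0.02 79 z 0.1495 y rng [-0.0106  0.0127]
s15 0.0 89 z 0.1486 y rng [-0.0108  0.0128]
s15 0.02 92 z 0.1486 y rng [-0.0102  0.0128]
s15 0.04 92 z 0.1487 y rng [-0.01    0.0126]
s15 0.06 32 z 0.1415 y rng [-0.0035  0.0056]
s15 0.08 131 z 0.1542 y rng [-0.022   0.0236]
s15 0.1 31 z 0.1418 y rng [-0.0032  0.006 ]
s15 0.12 34 z 0.141 y rng [-0.0034  0.0059]
s15 0.14 131 z 0.1529 y rng [-0.0219  0.0238]
s15 0.16 35 z 0.141 y rng [-0.0032  0.0062]
ball 94 0.16557033078340833 0.005969700201147073 0.07476109327683855
w15 -0.04 767 z 0.148 y rng [-0.0111  0.0123]
w15 -0.02 656 z 0.1481 y rng [-0.0108  0.0118]
w15 0.0 614 z 0.1482 y rng [-0.0111  0.0119]
w15 0.02 569 z 0.1482 y rng [-0.0106  0.0121]
w15 0.04 118 z 0.148 y rng [-0.0109  0.0122]
w15 0.08 1003 z 0.153 y rng [-0.0221  0.0235]
w15 0.1 61 z 0.1402 y rng [-0.0037  0.0055]
v [-0.1  0.1  0.1]
jack [ 0.3  0.2 -0.7]
ring [-0.2  0.2 -0.2]
gb [nan nan nan]
sq [-0.  -0.1  0. ]
```

View pics/s15c.png

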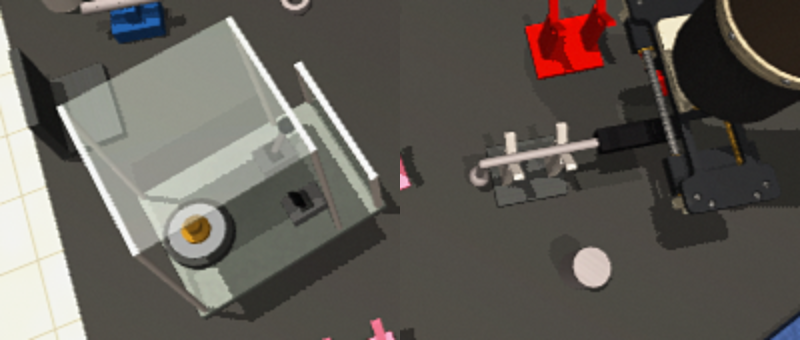

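The rod hangs seated with its leg down, the lamp toggle leans to the screen side, and the paddle and bystanders look unmoved. One last numeric check of the lamp angle and the gauge block, then I'll hand in.

```bash
python3 - <<'E'
from h import *
O=np.array([.6704,-.0271]); a=np.radians(9.3)
for n in('top0','t15'):
    Q,f=cloud(n); X=Q.reshape(-1,3); d=X[:,:2]-O; sx=d@[np.cos(a),np.sin(a)]; sy=d@[-np.sin(a),np.cos(a)]
    m=(sx>-.085)&(sx<.04)&(abs(sy+.04)<.025)&(X[:,2]>.08)&(X[:,2]<.108)
    print(n,'lamp ball',m.sum(),np.median(sx[m]),np.median(sy[m]),X[m,2].max())
    m=(sx>-.06)&(sx<.03)&(abs(sy-.04)<.02)&(X[:,2]>.045)&(X[:,2]<.08); print('  paddle',m.sum(),np.median(sx[m]),np.median(sy[m]),X[m,2].max())
    m=(X[:,0]>.455)&(X[:,0]<.52)&(X[:,1]>-.43)&(X[:,1]<-.38)&(X[:,2]>.008)&(X[:,2]<.05); print('  gb',X[m].mean(0))
E
```

```text
top0 lamp ball 59 0.00157734812190441 -0.03844117603307044 0.10208713389627899
  paddle 69 -0.015029579982013529 0.039689219279330015 0.06675943437642584
  gb [ 0.48654406 -0.404538    0.02559903]
t15 lamp ball 76 -0.05098481651614472 -0.039417181598937645 0.10111323847091702
  paddle 70 -0.015030742663608633 0.03964045662397144 0.06681088745384023
  gb [ 0.4867362  -0.40450313  0.02522915]
```

```bash
python3 - <<'E'
from station import arm
print(arm.job_done(), arm.get_state()['t'])
E
```

```text
the job is handed in; nothing more can be done
the job is handed in; nothing more can be done
```

The lamp toggle is switched on and the rod is hung back in the grey rest with its leg down and released. I handed the job in after about 29.5 s of robot time; no verdict was reported.

What I did: I hung the rod in the rest, let its leg swing down and took it again by the handle. I then reached over the screen, pulled the tall toggle to its stop, and brought the rod back.

Last checks:
- **Lamp:** its ball measures station x ≈ −51 mm, against about −49 mm expected at the stop. That fits a lamp angle of about 1.0 rad.
- **Paddle:** it measures the same as at the start, to within 0.1 mm.
- **Rod:** the shank's axis is about 135–136 mm up and about 1 mm off centre. The ball hangs nearly under the shank, and the gripper is open and clear.
- **Bystanders:** none moved by more than 1 mm.
- **Pull at the stop:** the wrist force reached about 14 N sideways. I saw no sign of contact with the hood or screen, but I could not measure that force directly.

The two fixed cameras disagreed by 2–4 mm across the shank, so I placed the rod using the average of the two. The gauge block was hidden in one comparison picture, so I checked it from the top camera instead.

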